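# Pack a rubber stamp with its ink pad and clip the airtight box shut

### The arm

A 6-joint arm with a two-finger parallel gripper is mounted at the origin on a cart in front of the work surface, level with it; the furniture and walls round the work are solid. World frame = base frame: x ahead of the robot, y to its left, z up, the work surface at z = 0. Lengths are in mm, angles in degrees, forces in N, time in s.
With the tool pointing down it reaches from about 375 to 925 mm from the base axis. Payload 5.7 kg.
Tool frame: the origin (TCP) lies on the centre line of the jaws, within the pads' length; the fingertips stand 19 mm ahead of it and the grasp point (between the pads) is the TCP (env.tcp_to_tips is the distance from the TCP to the fingertips, in mm); z points along the fingers, y is the line along which they close (so a half turn about z gives the same grasp; the last joint's range is limited). The gripper opens to 88 mm and grips with 3 to 60 N. Pads are 20 mm wide; open, the fingers measure 115 mm over their backs; the gripper's body (75 mm by 178 mm) begins 61 mm behind the grasp point.
Start: joints at [67.202, 20.558, 86.54, -0, 72.909, -6.595], TCP at [167.421, 576.138, 241.623] pointing down, gripper open.
Joint ranges: [-170.27, 170.27], [-57.76, 135], [12.27, 136.19], [-55.21, 235.2], [11.17, 155.16], [-170.74, 170.74]. Speed limits (degrees/s): [136.94, 136.94, 180, 180, 180, 180].

### API

Orientations are given as a 3x3 rotation matrix whose columns are the frame's x, y, z axes.
In Python, from station import readout, imaging, env gives the robot as it stands.
- The arm moves only by the tool move_arm, never from a script. Its arguments are lists of equal length, an entry for each row: "xyz": the shift along the tool's x, y, z in m, a list of three; "rot": the turn, a rotation vector about the tool's x, y, z in degrees, a list of three. In form: {"xyz": [[tx, ty, tz], ...], "rot": [[rx, ry, rz], ...]}. A call has 1 to 10 rows; each row shifts and turns the commanded pose from where the row before left it, along the tool's axes as they then stand; what a row does not reach is not made up. A row lasts 1/8 s, in which the tool goes at most 62.5 mm and 10.7 degrees, less where a joint would pass 70% of its speed; a pose out of reach is approached as far as the arm can. A call is refused whole if a number of a shift passes 0.0625 or a number of a turn 10.7, either way. A call with a gripper value outside its range is refused whole. "grip" is the closure, from 0 (fully open) to 1 (shut), set as the call begins (left out, the last holds). The fingers move at their own pace and stop on an object; "grip_force" is the grip in N (left out, the last holds). Time passes only in rows, so rows that do not move let the fingers close. It gives the time, the measured TCP pose, the force, the opening and the grip force at its end, in the units of the state.
- readout.get_state(): the state, without advancing time (a new reading comes with each control period).
- imaging.read_camera(name): name is "scene" or "side" or "wrist"; returns the picture (400x640x3 uint8, blue, green, red); there is no depth.
- imaging.camera_params(name): a dict with "mtx" (3x3 intrinsics, pixels), "k1" (the pictures are not rectified: a ray, as slopes to the right and down, at radius r is drawn at 1 + k1 r^2 times it, then the intrinsics apply), "T" (4x4, takes a point from camera to world coordinates). Camera axes: x right, y up, looking along -z (the intrinsics and any distortion apply to the point x, -y, -z); pixel columns grow to the right and rows downward; lengths in mm; the calibration is good to about 2 mm. A picture is of the moment at which its call begins: read the wrist's pose just before it. camera_params takes no time and is no camera call; for the wrist camera it gives the pose at the moment of the call.
- env.finish_job(): hands the job in; it is judged then, once.
The state is a dict: "time_s": time; "joints": joint angles; "qd": joint speeds; "effort": joint torques, N m; "tool_pos": TCP position; "tcp_rot": TCP orientation; "ft_force": force on the tool from outside, world axes, zero at the start; "torque": the same for the moment, N m; "grip_width": opening from 0.0 (shut) to 1.0 (fully open); "gripper_force": force on a finger pad.
Only numpy, scipy, OpenCV 4.12 (cv2) and the standard library are available. Lean on these libraries where they do the work, as an engineer would, in place of code of your own. Each camera call takes 0.05 s, during which the arm holds its last target. There are 200 camera calls.

### The job

Put the long block stamp away with its ink pad: take it out of the row on the tray and set it down flat on the ink pad in the clip-lock box, rubber face down and lengthways along the pad. Then set the lid squarely on the box, right down on the rim, and only then fold its four clips down until each has clicked in under the box's lip, so that the ink cannot dry out. Do not drop the stamp or the lid, and leave the two other stamps, the wooden egg, the candle jar and the small tin where they are.

Things in the scene. Friction and masses are not known exactly. Their poses are not given: they have to be found in the camera images.
- clip_box: Pale grey open plastic box, fixed. Inside 84 (x) x 76 (y) mm, walls 3.5 mm, rim 44 mm above the table. Origin: middle of its underside, z up. Midway along each outer side a 36 mm wide lip sticks out 9.5 mm, 13 to 19 mm below the rim; the clips hook under it. The table just in front of the box (towards the robot) is bare.
- pad_top (a point): Middle of the top of the black ink pad that lies fixed in the middle of the box floor: 54 (x) x 72 (y) x 12 mm, top 16 mm above the table, 28 mm below the rim. Axes as the box.
- box_rim (a point): Middle of the box's mouth, level with the rim (44 mm above the table). Axes as the box.
- long_stamp_mid (a point): Centre (half-way up) of the long wooden block stamp: 22 (x) x 60 (y) x 20 (z) mm, 18 g, rubber face down, z up. It starts on the tray between the two other stamps with 2 mm to each: only its ends (60 mm apart), which stick out past them, can be taken there. In the box there is 8 mm beyond each end and 31 mm beside each long side.
- long_stamp: The same long stamp; origin: middle of its rubber face (underside).
- wide_stamp: Block stamp 40 x 52 x 20 mm, the long stamp's neighbour on the tray's -x side; a bystander. Origin: middle of its underside.
- short_stamp: Block stamp 32 x 45 x 22 mm, the long stamp's neighbour on the tray's +x side; a bystander. Origin: middle of its underside.
- stamp_tray: Light wooden tray, fixed: a board 110 (x) x 66 (y) x 6 mm with a 17 mm high cheek at each x end, its long sides open; three block stamps stand on it side by side, their lengths along y. Origin: middle of its underside.
- lid_grip (a point): Centre of the solid bar grip on top of the lid: 14 (x) x 46 (y) x 20 (z) mm, to be taken across x. It is 18 mm above the lid's flat underside, 23 mm above the table at the start. The lid is a pale grey plate 97 (x) x 89 (y) x 8 mm with four teal clips, 0.2 to 0.3 kg in all.
- lid_under (a point): Middle of the lid's flat underside, the face that rests on the rim. Below it a dark rounded sealing bead, 5 mm deep and 81 (x) x 73 (y) mm outside, goes into the box's mouth with 1.5 mm to spare on each side; at the start the lid lies on it. Lid x goes along box x, either way round. z up.
- lid: The same lid; origin: middle of its flat underside.
- clip_a (a joint): Angle of the teal clip on the lid's +x end: 0 = folded right down beside the box wall, hooked under the lip; 1.57 = level, sticking out; 2.35 = end of travel, leaning up and out. It starts between 1.6 and 2.2; a weak spring hinge (0.02 N m) lifts it again unless it has clicked in, which takes about 4 to 8 N on its pad between 0.4 and 0.1 rad.
- clip_a_pad (a point): Middle of the outer face of the clip on the lid's +x end: where to push it. Clip: plate 40 mm wide, 29 mm long. x = outward normal of this face, y along the hinge, z from lip to hinge. Its hinge line is 18 mm along z and -5 mm along x from here, 4 mm above the lid's underside, 53 mm from the lid's middle. Folded down, this point is 30 mm above the table, 12.7 mm out from the wall.
- clip_b (a joint): Angle of the teal clip on the lid's +y side: 0 = folded right down beside the box wall, hooked under the lip; 1.57 = level, sticking out; 2.35 = end of travel, leaning up and out. It starts between 1.6 and 2.2; a weak spring hinge (0.02 N m) lifts it again unless it has clicked in, which takes about 4 to 8 N on its pad between 0.4 and 0.1 rad.
- clip_b_pad (a point): Middle of the outer face of the clip on the lid's +y side: where to push it. Clip: plate 40 mm wide, 29 mm long. x = outward normal of this face, y along the hinge, z from lip to hinge. Its hinge line is 18 mm along z and -5 mm along x from here, 4 mm above the lid's underside, 49 mm from the lid's middle. Folded down, this point is 30 mm above the table, 12.7 mm out from the wall.
- clip_c (a joint): Angle of the teal clip on the lid's -x end: 0 = folded right down beside the box wall, hooked under the lip; 1.57 = level, sticking out; 2.35 = end of travel, leaning up and out. It starts between 1.6 and 2.2; a weak spring hinge (0.02 N m) lifts it again unless it has clicked in, which takes about 4 to 8 N on its pad between 0.4 and 0.1 rad.
- clip_c_pad (a point): Middle of the outer face of the clip on the lid's -x end: where to push it. Clip: plate 40 mm wide, 29 mm long. x = outward normal of this face, y along the hinge, z from lip to hinge. Its hinge line is 18 mm along z and -5 mm along x from here, 4 mm above the lid's underside, 53 mm from the lid's middle. Folded down, this point is 30 mm above the table, 12.7 mm out from the wall.
- clip_d (a joint): Angle of the teal clip on the lid's -y side: 0 = folded right down beside the box wall, hooked under the lip; 1.57 = level, sticking out; 2.35 = end of travel, leaning up and out. It starts between 1.6 and 2.2; a weak spring hinge (0.02 N m) lifts it again unless it has clicked in, which takes about 4 to 8 N on its pad between 0.4 and 0.1 rad.
- clip_d_pad (a point): Middle of the outer face of the clip on the lid's -y side: where to push it. Clip: plate 40 mm wide, 29 mm long. x = outward normal of this face, y along the hinge, z from lip to hinge. Its hinge line is 18 mm along z and -5 mm along x from here, 4 mm above the lid's underside, 49 mm from the lid's middle. Folded down, this point is 30 mm above the table, 12.7 mm out from the wall.
- egg: Turned wooden egg, 43 mm wide, 57 mm high, behind the work; a bystander. Origin: middle of its underside.
- candle_jar_1: Amber candle jar with black lid, 60 mm wide, 66 mm high, behind the work; a bystander. Origin: middle of its underside.
- tin: Small pale round tin, 39 mm wide, 16 mm high, near the front edge; a bystander. Origin: middle of its underside.
There are look-alikes about, which are no part of the job. Leave any pink or turquoise look-alike of the long_stamp alone.

How it is judged:
By the outcome, as a careful person would: the job done as asked, in the order asked, and still so for the second after the job is handed in, with the robot touching nothing.
It also fails if it takes over 72 s, if anything falls off the work surface, if the arm or the gripper's body presses on something with over 40 N, if the wrist force passes 120 N, or if a joint passes its speed limit or range.

## Working session

There is one attempt and no reset: what is moved stays moved. The work goes in short steps, Python scripts to look and compute and a tool call to move; the robot and the scene stay as the last step left them, time stands still between calls to the robot, and variables do not carry over. Pictures are saved under pics/ and viewed, at most 10 in all, crops included, and the job is handed in when it is done.

Besides the shell and the picture viewer there is one more tool, called as a command line: name --argument value ..., lists and objects as JSON in quotes. move_arm: Moves the arm, as the interface text tells. Its arguments: {"type":"object","properties":{"xyz":{"type":"array"},"rot":{"type":"array"},"grip":{"type":"number"},"grip_force":{"type":"number"}},"required":["xyz","rot"]}

```bash
mkdir -p pics; ls
python3 - <<'E'
from station import readout, imaging, env
import cv2,numpy as np
s=readout.get_state();print(s)
ims=[]
for n in("scene","side"):
    im=imaging.read_camera(n);cv2.imwrite(f"pics/{n}0.png",im)
    p=imaging.camera_params(n);print(n,p)
E
```

```text
pics
{'time_s': 0.0, 'joints': array([ 6.72024788e+01,  2.05967228e+01,  8.65992421e+01,  2.02146479e-04,
        7.29079819e+01, -6.59520094e+00]), 'qd': array([-0.09464152, -0.05565504,  0.0658657 ,  0.01006716,  0.01968254,
        0.04696004]), 'effort': array([ 9.75118965e-04, -5.15371692e+01, -2.70734614e+01,  6.75318274e-02,
        3.47183074e-02, -1.21742150e-04]), 'tool_pos': array([167.17166162, 575.55459063, 240.8204677 ]), 'tcp_rot': array([[-9.60282022e-01,  2.79030356e-01, -7.06072714e-04],
       [ 2.79031169e-01,  9.60280591e-01, -1.67118080e-03],
       [ 2.11717749e-04, -1.80182118e-03, -9.99998354e-01]]), 'ft_force': array([ 0.23560709,  0.08563951, -0.20326554]), 'torque': array([-0.0053386 ,  0.00888052, -0.01039803]), 'gripper_force': 0.0, 'grip_width': 0.9980273933074751}
scene {'mtx': array([[385.16226591,   0.        , 318.01580794],
       [  0.        , 385.16226591, 194.26551131],
       [  0.        ,   0.        ,   1.        ]]), 'k1': -0.040810481660553975, 'T': array([[-5.05787076e-01,  5.36586698e-01, -6.75465876e-01,
        -1.37620552e+00],
       [-8.62594642e-01, -3.24100186e-01,  3.88445045e-01,
         4.42536355e+02],
       [-1.04841721e-02,  7.79123729e-01,  6.26782496e-01,
         6.21008412e+02],
       [ 0.00000000e+00,  0.00000000e+00,  0.00000000e+00,
         1.00000000e+00]])}
side {'mtx': array([[426.71686353,   0.        , 313.64868104],
       [  0.        , 426.71686353, 192.91295756],
       [  0.        ,   0.        ,   1.        ]]), 'k1': -0.09304222417087574, 'T': array([[-5.80164225e-01, -6.72849621e-01,  4.59002025e-01,
         9.63727544e+02],
       [ 8.14413585e-01, -4.87403119e-01,  3.14910642e-01,
         3.59067584e+02],
       [ 1.18315126e-02,  5.56517373e-01,  8.30751725e-01,
         7.70136109e+02],
       [ 0.00000000e+00,  0.00000000e+00,  0.00000000e+00,
         1.00000000e+00]])}
```

View pics/scene0.png

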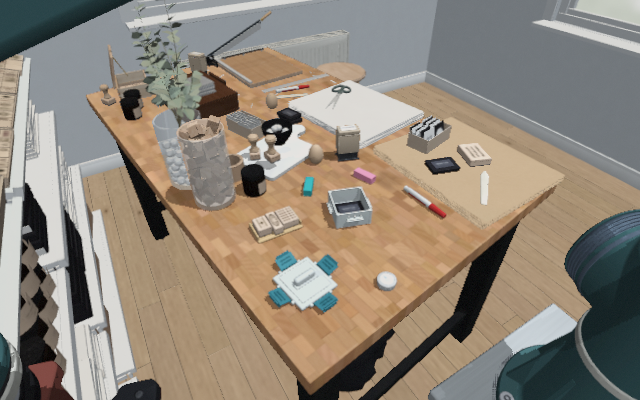

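View pics/side0.png

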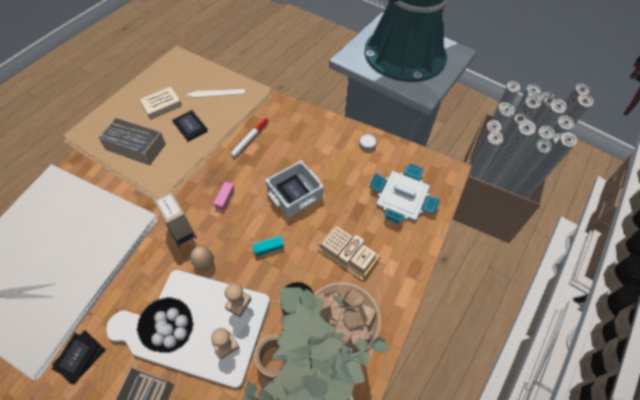

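Candidates for the long stamp: the middle block in the tray, scene (276,222) / side (350,250). Look-alikes are the turquoise block at scene (308,186) and the pink one at scene (364,176). I choose the wooden one in the tray. The box is at scene (350,207), the lid at (305,283) and the tin at (386,281).

Run:
```python
import cv2
a=cv2.imread("pics/scene0.png")[170:320,230:430];cv2.imwrite("pics/c1.png",cv2.resize(a,(800,600),interpolation=cv2.INTER_CUBIC))
b=cv2.imread("pics/side0.png")[140:290,250:450];cv2.imwrite("pics/c2.png",cv2.resize(b,(800,600),interpolation=cv2.INTER_CUBIC))
```

```text
(no output)
```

View pics/c1.png

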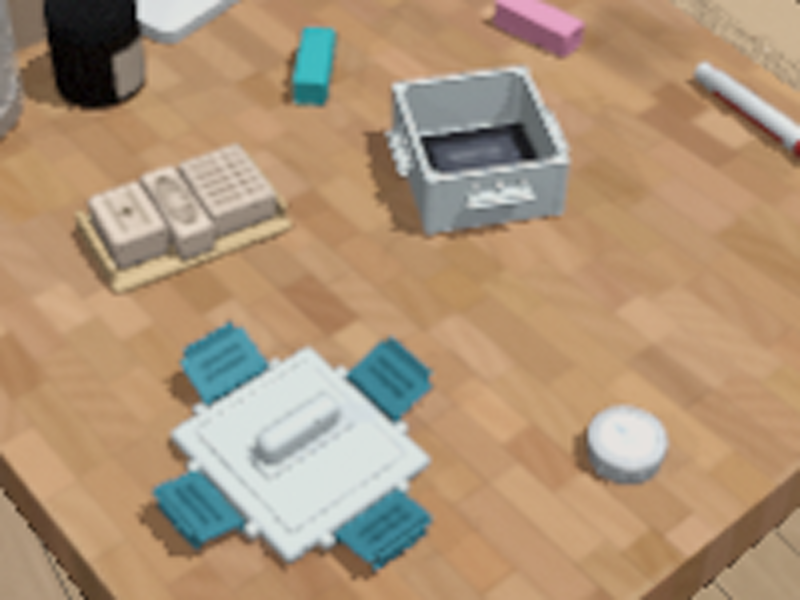

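View pics/c2.png

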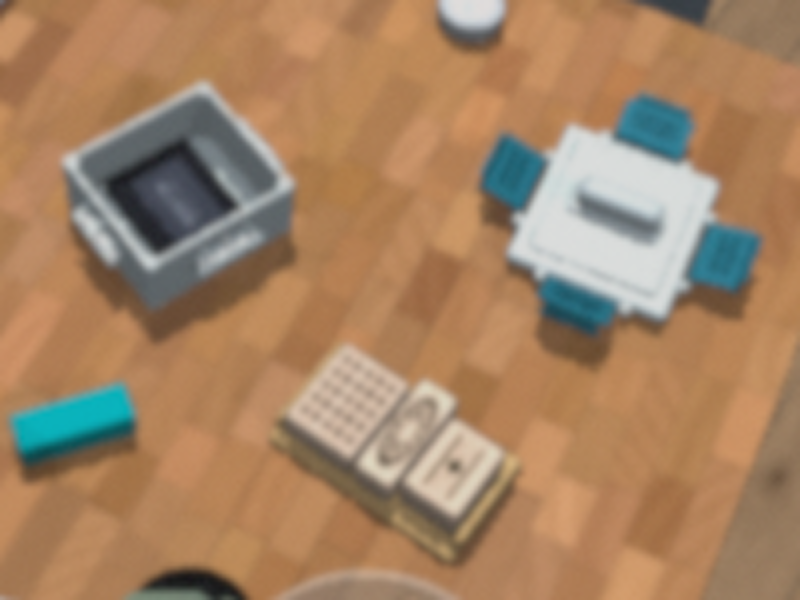

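```bash
cat > h.py <<'E'
import numpy as np,cv2
from scipy.optimize import least_squares
def proj(P,p):
    P=np.atleast_2d(P);T=p["T"];q=(P-T[:3,3])@T[:3,:3]
    a=np.c_[q[:,0]/-q[:,2],-q[:,1]/-q[:,2]];r2=(a**2).sum(1,keepdims=True)
    a=a*(1+p["k1"]*r2);m=p["mtx"];return a*[m[0,0],m[1,1]]+[m[0,2],m[1,2]]
def ray_z(uv,z,p):
    m=p["mtx"];k=np.zeros(5);k[0]=p["k1"]
    a=cv2.undistortPoints(np.array(uv,float).reshape(-1,1,2),m,k)[:,0]
    d=np.c_[a[:,0],-a[:,1],-np.ones(len(a))]@p["T"][:3,:3].T;o=p["T"][:3,3]
    return o+d*((z-o[2])/d[:,2])[:,None]
def rect(pts):  # world points of 4 corners in order -> centre, side lengths, dirs (deg)
    c=pts.mean(0);e=np.roll(pts,-1,0)-pts;L=np.linalg.norm(e,axis=1)
    return c.round(1),L.round(1),np.degrees(np.arctan2(e[:,1],e[:,0])).round(1)
E
cat > m1.py <<'E'
from h import *;from station import imaging
off={"scene":(230,170),"side":(250,140)}
D={"box":(44,{"scene":[(393,88),(525,70),(568,157),(425,180)],"side":[(65,160),(205,85),(292,185),(152,265)]}),
"lid":(13,{"scene":[(308,350),(430,460),(290,560),(172,437)],"side":[(660,320),(510,258),(572,127),(718,182)]}),
"grip":(30,{"scene":[(262,450),(335,408)],"side":[(660,215),(580,185)]}),
"wide":(26,{"scene":[(180,165),(238,147),(277,190),(213,220)],"side":[(408,385),(350,457),(285,412),(350,347)]}),
"long":(26,{"scene":[(140,178),(167,168),(213,230),(187,240)],"side":[(428,380),(457,397),(390,490),(357,467)]}),
"short":(28,{"side":[(457,420),(505,460),(452,525),(402,480)]}),
"pad":(16,{"side":[(180,140),(235,203),(158,250),(108,185)]}),
"tin":(16,{"scene":[(625,440)]})}
for n,(z,d) in D.items():
    for c,u in d.items():
        w=ray_z((np.array(u)+.5)/4-.5+off[c],z,imaging.camera_params(c));print(n,c,*rect(w[:,:2]))
E
python3 m1.py
```

```text
box scene [563.9  33.8] [82.6 83.  84.2 84.7] [-108.8  161.8   72.4  -19.3]
box side [565.2  36.3] [88.1 79.9 86.4 80.1] [ 160.3   70.7  -19.6 -108. ]
lid scene [430.6 227.3] [94.5 87.4 94.  87.3] [-170.   100.    10.   -79.7]
lid side [435.8 230.5] [83.8 96.1 85.  97.6] [ -81.1 -170.4  100.     8.9]
grip scene [429.2 227.9] [43. 43.] [-84.1  95.9]
grip side [435.1 229.3] [44.7 44.7] [-79.5 100.5]
wide scene [612.9 174.6] [36.7 45.5 42.9 52.3] [ -94.9 -177.6   94.8   -4.6]
wide side [615.6 177.5] [49.3 39.2 49.1 35.2] [ -1.8 -92.3 173.5  88.2]
long scene [610.  208.4] [17.2 60.9 16.  60.8] [-90.4 179.8  89.1   1. ]
long side [613.6 211.2] [16.7 61.  19.4 59.8] [ 91.2   0.3 -92.5 177.7]
short side [618.8 240.3] [30.5 43.5 32.2 42.7] [  81.    -3.9 -100.3  174. ]
pad side [563.9  28.8] [51.4 50.2 50.  48.6] [  71.7  -17.7 -110.2  164.1]
tin scene [350.8  88.8] [0.] [0.]
```

Confirmed: the crop shows the long stamp as the middle block of the tray, at c1 (178,205) and c2 (408,435), with the wide one toward the box and the short one on the far side. The lid's clips stick out and the box is open. Next I check the tall objects for clearance.

Run:
```python
from h import *;from station import imaging,readout
p=imaging.camera_params("scene");q=imaging.camera_params("side")
for n,u,z in[("basket base",(213,207),0),("basket left base",(188,198),0),("jar base",(255,194),0),("glass vase",(178,185),0)]: print(n,ray_z([u],z,p)[0].round())
print("basket top side z150",ray_z([(345,285),(380,325)],150,q).round())
w=imaging.camera_params("wrist");s=readout.get_state();print(w["mtx"],w["k1"]);R=s["tcp_rot"];print("cam in tool",(R.T@(w["T"][:3,3]-s["tool_pos"])).round(1));print((R.T@w["T"][:3,:3]).round(2))
# shift in tool axes to target
def shift(t): return (R.T@(np.array(t)-s["tool_pos"])).round(1)
print(shift([520,150,260]))
```

```text
basket base [759. 307.   0.]
basket left base [827. 351.   0.]
jar base [753. 197.   0.]
glass vase [896. 359.   0.]
basket top side z150 [[732. 262. 150.]
 [754. 338. 150.]]
[[288.25239906   0.         322.80300345]
 [  0.         288.25239906 197.60546135]
 [  0.           0.           1.        ]] -0.027772685974644294
cam in tool [  71.3   -0.5 -143. ]
[[ 0.    0.97  0.26]
 [ 1.   -0.   -0.  ]
 [-0.    0.26 -0.97]]
[-457.6 -310.3  -18.7]
```

move_arm --xyz '[[-0.045, -0.03, -0.002], [-0.045, -0.03, -0.002], [-0.045, -0.03, -0.002], [-0.045, -0.03, -0.002], [-0.045, -0.03, -0.002], [-0.045, -0.03, -0.002], [-0.045, -0.03, -0.002], [-0.045, -0.03, -0.002], [-0.045, -0.03, -0.002], [-0.045, -0.03, 0]]' --rot '[[0, 0, 0], [0, 0, 0], [0, 0, 0], [0, 0, 0], [0, 0, 0], [0, 0, 0], [0, 0, 0], [0, 0, 0], [0, 0, 0], [0, 0, 0]]'

```text
time_s: 1.35
tool_pos: [516.7, 160.9, 259.6]
tcp_rot: [[-0.96, 0.279, -0.0], [0.279, 0.96, 0.0], [0.0, 0.0, -1.0]]
ft_force: [0.6, 1.4, -0.9]
grip_width: 1.004
gripper_force: 0.0
```

move_arm --xyz '[[0, 0, 0], [0, 0, 0], [0, 0, 0], [0, 0, 0], [0, 0, 0], [0, 0, 0], [0, 0, 0], [0, 0, 0], [0, 0, 0]]' --rot '[[0, 0, 10.5], [0, 0, 10.5], [0, 0, 10.5], [0, 0, 10.5], [0, 0, 10.5], [0, 0, 10.5], [0, 0, 10.5], [0, 0, 0], [0, 0, 0]]'

```text
time_s: 2.48
tool_pos: [515.6, 162.5, 259.4]
tcp_rot: [[-0.009, 1.0, -0.001], [1.0, 0.009, -0.0], [-0.0, -0.001, -1.0]]
ft_force: [-0.7, -0.3, -0.3]
grip_width: 1.0
gripper_force: 0.0
```

Run:
```python
from h import *;from station import imaging,readout
import pickle
s=readout.get_state();p=imaging.camera_params("wrist");im=imaging.read_camera("wrist")
cv2.imwrite("pics/w1.png",im);pickle.dump((s,p),open("w1.pkl","wb"))
print(s["tool_pos"],s["tcp_rot"][:,1],s["time_s"])
for n,P in dict(box=(564,35,44),lid=(433,229,13),stamp=(612,210,26)).items(): print(n,proj(P,p).round())
```

```text
[515.63380677 162.45878392 259.43816838] [ 9.99961581e-01  8.74766008e-03 -5.61154504e-04] 2.475
box [[357. 269.]]
lid [[260. 123.]]
stamp [[398. 140.]]
```

View pics/w1.png

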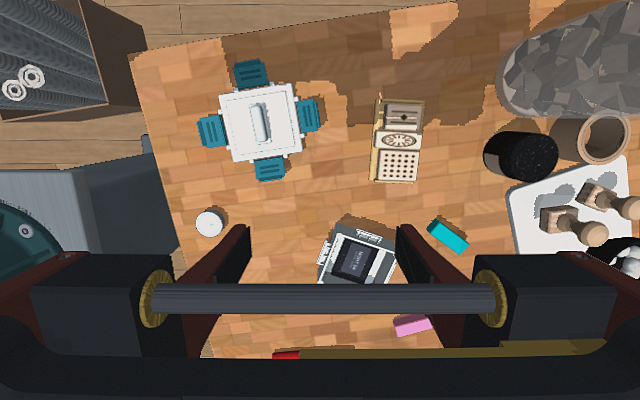

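The wrist view shows the lid at (261,123), the tray at (398,143) with the long stamp at (399,139), and the box at (357,262), partly hidden by the gripper. I'll enlarge the lid and tray to get corners.

Run:
```python
import cv2
a=cv2.imread("pics/w1.png");b=cv2.resize(a[70:170,210:310],(400,400),interpolation=cv2.INTER_CUBIC);c=cv2.resize(a[90:190,360:440],(400,500),interpolation=cv2.INTER_CUBIC)
import numpy as np
o=np.zeros((500,800,3),np.uint8);o[:400,:400]=b;o[:,400:]=c;cv2.imwrite("pics/w1c.png",o)
```

```text
(no output)
```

View pics/w1c.png

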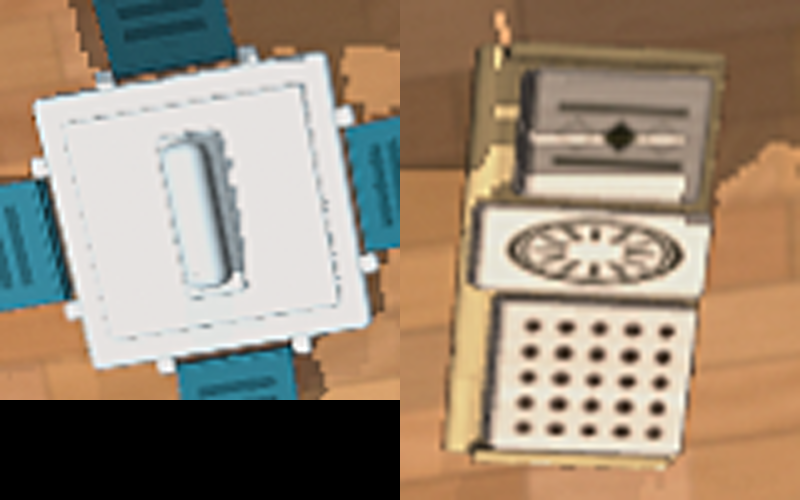

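Run:
```python
from h import *;import pickle
s,p=pickle.load(open("w1.pkl","rb"))
f=lambda u,k,o:(np.array(u)+.5)/k-.5+o
L=ray_z(f([(81,203),(313,218),(300,298),(73,289)],5,(360,90)),26,p)[:,:2];print("long",*rect(L))
W=ray_z(f([(101,298),(293,307),(282,456),(84,450)],5,(360,90)),26,p)[:,:2];print("wide",*rect(W))
S=ray_z(f([(133,70),(312,80),(293,200),(117,195)],5,(360,90)),28,p)[:,:2];print("short",*rect(S))
D=ray_z(f([(36,102),(328,52),(370,322),(96,368)],4,(210,70)),13,p)[:,:2];print("lid",*rect(D))
```

```text
long [611.7 209.4] [59.9 20.4 59.2 21.8] [ -2.9 -94.1 178.5  87.7]
wide [613.7 176.7] [50.2 39.5 53.1 40.2] [ -2.  -88.9 178.8  87. ]
short [614.6 238.2] [44.9 29.3 44.9 30.4] [ -2.2 -94.1 179.2  86. ]
lid [434.2 228.5] [95.5 86.  94.6 86.8] [   9.4  -81.5 -170.1   99.1]
```

move_arm --xyz '[[0.025, 0.047, 0], [0.025, 0.047, 0.05], [0, 0, 0.06], [0, 0, 0.055], [0, 0, 0.035], [0, 0, 0.02], [0, 0, 0.01], [0, 0, 0]]' --rot '[[0, 0, 2.5], [0, 0, 0], [0, 0, 0], [0, 0, 0], [0, 0, 0], [0, 0, 0], [0, 0, 0], [0, 0, 0]]' --grip 0

```text
time_s: 3.52
tool_pos: [603.6, 207.5, 36.6]
tcp_rot: [[0.038, 0.999, -0.001], [0.999, -0.038, -0.0], [-0.0, -0.001, -1.0]]
ft_force: [0.3, -0.5, 0.7]
grip_width: 1.005
gripper_force: 0.0
```

Run:
```python
from h import *;from station import imaging,readout
s=readout.get_state();p=imaging.camera_params("wrist");im=imaging.read_camera("wrist")
print(s["tool_pos"],np.degrees(np.arctan2(*s["tcp_rot"][1::-1,1])),s["ft_force"],s["grip_width"])
cv2.imwrite("pics/w2.png",cv2.resize(im[100:360,160:480],(800,600)))
for P in [s["tool_pos"],[582,210,26],[641.5,208.5,26]]: print(((proj(P,p)-[160,100])*[2.5,600/260]).round())
```

```text
[603.58068634 207.49491551  36.56960741] -2.156196773280829 [ 0.27400351 -0.53387445  0.73676389] 1.0051117771607883
[[408. 357.]]
[[314. 332.]]
[[572. 329.]]
```

View pics/w2.png

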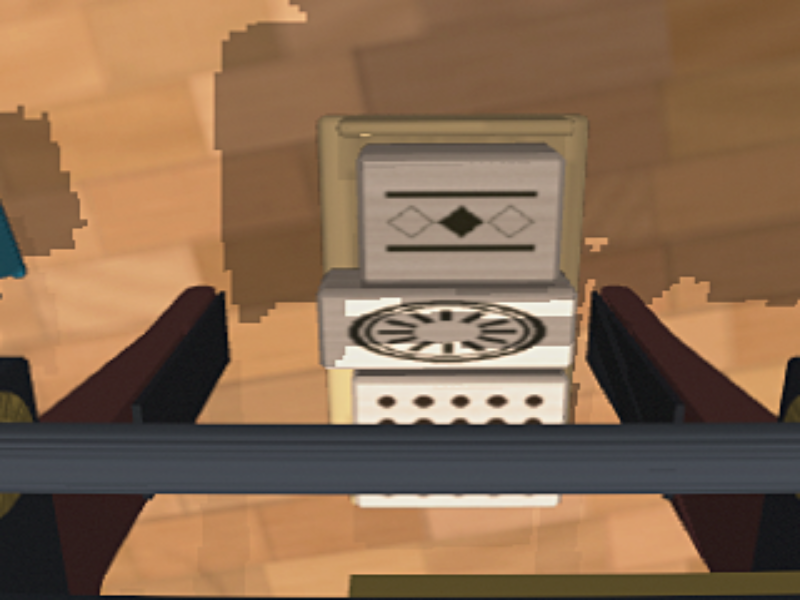

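Fingers straddle the long stamp (ends at x≈322 and 576, finger tips at 215 and 600); it is about 9 mm further along tool y. Correct, lower and grip.

move_arm --xyz '[[0.002, 0.009, 0], [0, 0, 0.0075], [0, 0, 0]]' --rot '[[0, 0, 0], [0, 0, 0], [0, 0, 0]]'

```text
time_s: 3.95
tool_pos: [612.5, 209.1, 29.0]
tcp_rot: [[0.038, 0.999, -0.001], [0.999, -0.038, -0.0], [-0.0, -0.001, -1.0]]
ft_force: [-0.4, 0.1, -0.5]
grip_width: 0.996
gripper_force: 0.0
```

move_arm --xyz '[[0, 0, 0], [0, 0, 0], [0, 0, 0], [0, 0, 0]]' --rot '[[0, 0, 0], [0, 0, 0], [0, 0, 0], [0, 0, 0]]' --grip 0.5 --grip_force 12

```text
time_s: 4.45
tool_pos: [612.8, 209.2, 29.4]
tcp_rot: [[0.038, 0.999, 0.0], [0.999, -0.038, -0.0], [-0.0, 0.0, -1.0]]
ft_force: [0.0, 0.6, 0.4]
grip_width: 0.683
gripper_force: 12.0
```

move_arm --xyz '[[0, 0, -0.01], [0, 0, -0.02], [0, 0, -0.04], [-0.033, -0.03, 0], [-0.033, -0.03, 0], [-0.033, -0.03, 0], [-0.033, -0.031, 0], [-0.033, -0.031, 0], [0, 0, 0], [0, 0, 0]]' --rot '[[0, 0, 0], [0, 0, 0], [0, 0, 0], [0, 0, 0], [0, 0, 0], [0, 0, 0], [0, 0, 0], [0, 0, 0], [0, 0, 0], [0, 0, 0]]'

```text
time_s: 5.7
tool_pos: [456.2, 50.2, 100.6]
tcp_rot: [[0.039, 0.999, 0.003], [0.999, -0.039, -0.0], [0.0, 0.003, -1.0]]
ft_force: [0.8, 0.0, 0.0]
grip_width: 0.68
gripper_force: 12.0
```

move_arm --xyz '[[0, 0, 0], [0, 0, 0], [0, 0, 0], [0, 0, 0], [0, 0, 0], [0, 0, 0], [0, 0, 0], [0, 0, 0.02], [0, 0, 0.03], [0, 0, 0]]' --rot '[[0, 0, -10.5], [0, 0, -10.5], [0, 0, -10.5], [0, 0, -10.5], [0, 0, -10.5], [0, 0, -10.5], [0, 0, -10], [0, 0, 0], [0, 0, 0], [0, 0, 0]]'

```text
time_s: 6.95
tool_pos: [454.6, 50.9, 48.4]
tcp_rot: [[-0.945, 0.328, -0.002], [0.328, 0.945, 0.0], [0.002, -0.001, -1.0]]
ft_force: [0.3, -0.1, -0.3]
grip_width: 0.678
gripper_force: 12.0
```

move_arm --xyz '[[0, 0, 0.015], [0, 0, 0.007], [0, 0, 0.002], [0, 0, 0.0015], [0, 0, 0]]' --rot '[[0, 0, 0], [0, 0, 0], [0, 0, 0], [0, 0, 0], [0, 0, 0]]'

```text
time_s: 7.58
tool_pos: [454.8, 50.2, 24.2]
tcp_rot: [[-0.944, 0.329, 0.0], [0.329, 0.944, -0.0], [-0.0, 0.0, -1.0]]
ft_force: [-0.8, -0.6, -0.0]
grip_width: 0.68
gripper_force: 12.0
```

move_arm --xyz '[[0, 0, 0.001], [0, 0, 0.0005], [0, 0, 0]]' --rot '[[0, 0, 0], [0, 0, 0], [0, 0, 0]]'

```text
time_s: 7.95
tool_pos: [454.9, 50.1, 23.1]
tcp_rot: [[-0.944, 0.329, 0.001], [0.329, 0.944, -0.0], [-0.001, 0.0, -1.0]]
ft_force: [-1.1, -0.3, 9.6]
grip_width: 0.682
gripper_force: 12.0
```

move_arm --xyz '[[0, 0, 0], [0, 0, 0], [0, 0, 0]]' --rot '[[0, 0, 0], [0, 0, 0], [0, 0, 0]]' --grip 0.05

```text
time_s: 8.32
tool_pos: [454.5, 50.2, 22.3]
tcp_rot: [[-0.944, 0.329, -0.0], [0.329, 0.944, -0.0], [0.0, -0.0, -1.0]]
ft_force: [0.6, -0.1, 0.1]
grip_width: 0.943
gripper_force: 0.0
```

move_arm --xyz '[[0, 0, -0.02], [0, 0, -0.05], [0, 0, 0], [0, 0, 0], [0, 0, 0], [0, 0, 0], [0, 0, 0], [0, 0, 0], [0, 0, 0], [0, 0, 0]]' --rot '[[0, 0, 0], [0, 0, 0], [0, 0, 10.6], [0, 0, 10.6], [0, 0, 10.6], [0, 0, 10.6], [0, 0, 10.6], [0, 0, 10.6], [0, 0, 10.6], [0, 0, 10.6]]'

```text
time_s: 9.57
tool_pos: [454.3, 50.2, 92.2]
tcp_rot: [[0.248, 0.969, -0.001], [0.969, -0.248, -0.0], [-0.0, -0.0, -1.0]]
ft_force: [-0.2, 0.3, -0.0]
grip_width: 0.947
gripper_force: 0.0
```

move_arm --xyz '[[0, 0, 0], [0, 0, 0], [0, 0, 0]]' --rot '[[0, 0, 5], [0, 0, 0], [0, 0, 0]]' --grip 0.45

```text
time_s: 9.95
tool_pos: [454.5, 50.2, 92.3]
tcp_rot: [[0.324, 0.946, -0.0], [0.946, -0.324, -0.0], [-0.0, -0.0, -1.0]]
ft_force: [-0.4, -1.1, 0.2]
grip_width: 0.65
gripper_force: 0.0
```

Run:
```python
from h import *;from station import imaging,readout
import pickle
s=readout.get_state();p=imaging.camera_params("wrist");im=imaging.read_camera("wrist")
cv2.imwrite("pics/w3.png",im);pickle.dump((s,p),open("w3.pkl","wb"))
print(s["tool_pos"],np.degrees(np.arctan2(*s["tcp_rot"][1::-1,1])),s["grip_width"],s["time_s"])
for P in [(455,50,20),(564,35,44)]:print(proj(P,p).round())
```

```text
[454.46753594  50.16504594  92.3034585 ] -18.903117571966266 0.6501644504018331 9.95
[[324. 213.]]
[[480. 195.]]
```

View pics/w3.png

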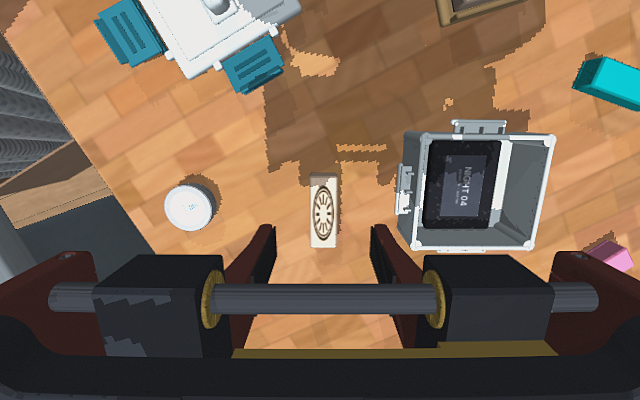

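The stamp stands on the table at (324,213), aligned with the jaws. The box rim corners are at about (416,132), (554,134), (535,250) and (403,247), and the pad's long side runs along tool x, as it should.

Run:
```python
from h import *;import pickle
s,p=pickle.load(open("w3.pkl","rb"))
B=ray_z([(416,132),(554,134.5),(535,250),(403,247)],44,p)[:,:2];c=rect(B);print(*c)
S=ray_z([(310,177),(341,177),(338,248),(309,248)],20,p)[:,:2];print(*rect(S))
im=cv2.imread("pics/w3.png")
o=cv2.resize(im[110:270,380:570],(760,640),interpolation=cv2.INTER_CUBIC);cv2.imwrite("pics/w3c.png",cv2.resize(o,(712,600)))
print((s["tcp_rot"].T@(np.r_[c[0],39]-s["tool_pos"])).round(1))
```

```text
[562.5  36.3] [92.3 83.2 98.1 81.2] [ -19.4 -106.7  159.4   69.3]
[455.4  49.4] [23.5 58.6 23.6 58.6] [ -18.8 -110.3  161.1   69.7]
[ 21.9 106.7  53.3]
```

move_arm --xyz '[[0, 0, 0.04], [0, 0, 0.025], [0, 0, 0.0035], [0, 0, 0]]' --rot '[[0, 0, 0], [0, 0, 0], [0, 0, 0], [0, 0, 0]]'

```text
time_s: 10.5
tool_pos: [454.7, 50.2, 24.1]
tcp_rot: [[0.325, 0.946, -0.0], [0.946, -0.325, -0.0], [-0.0, -0.0, -1.0]]
ft_force: [0.5, 0.5, 0.3]
grip_width: 0.55
gripper_force: 0.0
```

move_arm --xyz '[[0, 0, 0], [0, 0, 0], [0, 0, 0], [0, 0, 0]]' --rot '[[0, 0, 0], [0, 0, 0], [0, 0, 0], [0, 0, 0]]' --grip 0.85 --grip_force 12

```text
time_s: 11.0
tool_pos: [454.9, 50.2, 24.4]
tcp_rot: [[0.326, 0.945, 0.001], [0.945, -0.326, -0.0], [0.0, 0.001, -1.0]]
ft_force: [0.7, 0.4, 5.8]
grip_width: 0.247
gripper_force: 12.0
```

move_arm --xyz '[[0, 0, -0.02], [0, 0, -0.04], [0.005, 0.02, -0.005], [0.006, 0.03, 0], [0.006, 0.03, 0], [0.005, 0.026, 0], [0, 0, 0], [0, 0, 0]]' --rot '[[0, 0, 0], [0, 0, 0], [0, 0, 0], [0, 0, 0], [0, 0, 0], [0, 0, 0], [0, 0, 0], [0, 0, 0]]'

```text
time_s: 12.0
tool_pos: [560.3, 36.6, 88.4]
tcp_rot: [[0.326, 0.945, -0.002], [0.945, -0.326, 0.0], [-0.001, -0.002, -1.0]]
ft_force: [-0.6, 0.9, -0.5]
grip_width: 0.252
gripper_force: 12.0
```

Run:
```python
from h import *;from station import imaging,readout
import pickle
s=readout.get_state();p=imaging.camera_params("wrist");im=imaging.read_camera("wrist")
cv2.imwrite("pics/w4.png",im);pickle.dump((s,p),open("w4.pkl","wb"))
print(s["tool_pos"],np.degrees(np.arctan2(*s["tcp_rot"][1::-1,1])),s["grip_width"],s["time_s"])
t=np.radians(-19.3);ex=np.array([np.cos(t),np.sin(t),0]);ey=np.array([-ex[1],ex[0],0]);c=np.array([563,35.5,44])
P=[c+a*45.5*ex+b*41.5*ey for a,b in((-1,1),(1,1),(1,-1),(-1,-1))];u=proj(P,p);print(u.round())
crop=cv2.resize(im[60:260,190:456],(798,600),interpolation=cv2.INTER_CUBIC)
cv2.polylines(crop,[((u-[190,60])*3+1).astype(int)],True,(0,0,255),1)
cv2.imwrite("pics/w4c.png",crop)
```

```text
[560.27286352  36.6175871   88.43911891] -19.004269950648712 0.25174636319176535 12.0
[[259. 166.]
 [397. 167.]
 [389. 280.]
 [265. 279.]]
```

View pics/w4c.png

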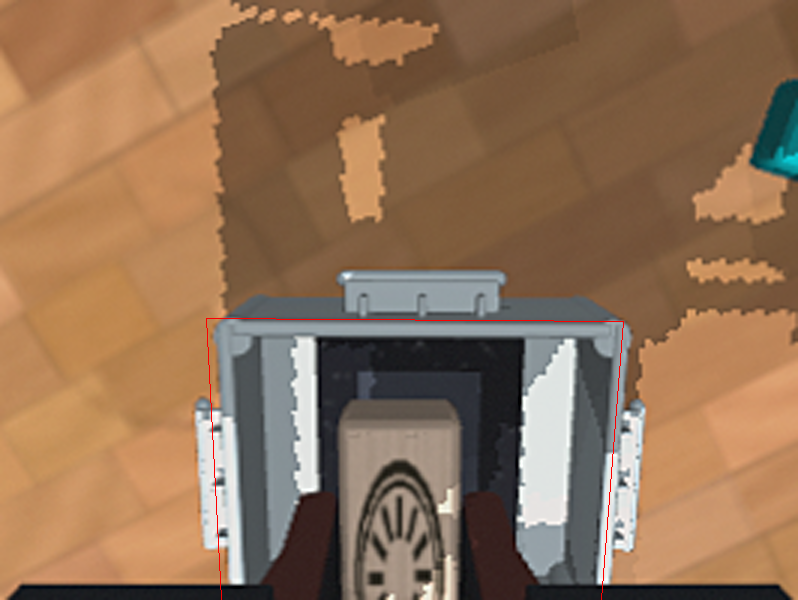

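View: stamp held square over the pad; box rim's far edge runs (217,323)–(630,323) in the crop, about 1.8 mm along tool y from my estimate, giving a centre of about (564.7, 34.9). Shift and lower.

move_arm --xyz '[[0, 0.0045, 0], [0, 0, 0.02], [0, 0, 0.018], [0, 0, 0.007], [0, 0, 0.002], [0, 0, 0]]' --rot '[[0, 0, 0], [0, 0, 0], [0, 0, 0], [0, 0, 0], [0, 0, 0], [0, 0, 0]]'

```text
time_s: 12.8
tool_pos: [566.5, 35.0, 42.3]
tcp_rot: [[0.326, 0.946, 0.001], [0.946, -0.326, -0.0], [0.0, 0.001, -1.0]]
ft_force: [-0.1, 0.5, -0.2]
grip_width: 0.25
gripper_force: 12.0
```

move_arm --xyz '[[0, 0, 0.001], [0, 0, 0]]' --rot '[[0, 0, 0], [0, 0, 0]]'

```text
time_s: 13.05
tool_pos: [566.4, 35.0, 41.2]
tcp_rot: [[0.326, 0.946, 0.001], [0.946, -0.326, -0.0], [0.0, 0.001, -1.0]]
ft_force: [0.1, 0.2, -0.1]
grip_width: 0.256
gripper_force: 12.0
```

move_arm --xyz '[[0, -0.001, 0.0008], [0, 0, 0.0006], [0, 0, 0]]' --rot '[[0, 0, 0], [0, 0, 0], [0, 0, 0]]'

```text
time_s: 13.42
tool_pos: [565.6, 35.3, 40.4]
tcp_rot: [[0.326, 0.946, 0.001], [0.946, -0.326, -0.0], [0.0, 0.001, -1.0]]
ft_force: [-1.5, 0.3, 7.8]
grip_width: 0.25
gripper_force: 12.0
```

move_arm --xyz '[[0, 0, 0], [0, 0, 0], [0, 0, 0], [0, 0, -0.01], [0, 0, -0.03], [0, 0, -0.05]]' --rot '[[0, 0, 0], [0, 0, 0], [0, 0, 0], [0, 0, 0], [0, 0, 0], [0, 0, 0]]' --grip 0.57

```text
time_s: 14.18
tool_pos: [563.9, 35.3, 129.5]
tcp_rot: [[0.326, 0.945, -0.004], [0.945, -0.326, 0.0], [-0.001, -0.003, -1.0]]
ft_force: [1.0, 0.5, 0.2]
grip_width: 0.428
gripper_force: 0.0
```

move_arm --xyz '[[0.028, -0.0375, 0], [0.028, -0.0375, 0], [0.028, -0.0375, 0], [0.028, -0.0375, 0], [0.028, -0.0375, 0], [0, 0, 0], [0, 0, 0], [0, 0, 0], [0, 0, 0]]' --rot '[[0, 0, 0], [0, 0, 0], [0, 0, 0], [0, 0, 0], [0, 0, 0], [0, 0, -9.5], [0, 0, -9.5], [0, 0, -9.4], [0, 0, 0]]'

```text
time_s: 15.3
tool_pos: [433.6, 228.8, 130.0]
tcp_rot: [[-0.162, 0.987, 0.0], [0.987, 0.162, 0.0], [0.0, 0.001, -1.0]]
ft_force: [0.4, -0.1, 0.0]
grip_width: 0.431
gripper_force: 0.0
```

Run:
```python
from h import *;from station import imaging,readout
import pickle
s=readout.get_state();p=imaging.camera_params("wrist");im=imaging.read_camera("wrist")
cv2.imwrite("pics/w5.png",im);pickle.dump((s,p),open("w5.pkl","wb"))
print(s["tool_pos"],np.degrees(np.arctan2(*s["tcp_rot"][1::-1,1])),s["grip_width"],s["time_s"])
hsv=cv2.cvtColor(im,cv2.COLOR_BGR2HSV)
m=((hsv[...,1]<35)&(hsv[...,2]>120)).astype(np.uint8);m[250:]=0
n,l,st,c=cv2.connectedComponentsWithStats(m)
i=1+np.argmax(st[1:,4]);print(st[i],c[i],proj((434.2,228.5,13),p))
t=np.radians(9.4);ex=np.array([np.cos(t),np.sin(t),0]);ey=np.array([-ex[1],ex[0],0]);cc=np.array([434.2,228.5,13])
print(proj([cc+a*48.5*ex+b*44.5*ey for a,b in((-1,1),(1,1),(1,-1),(-1,-1))],p).round())
mm=cv2.morphologyEx((l==i).astype(np.uint8),cv2.MORPH_OPEN,np.ones((9,9)))
k,_=cv2.findContours(mm,0,2);k=max(k,key=cv2.contourArea)
for e in(0.02,0.03,0.05): print(cv2.approxPolyDP(k,e*cv2.arcLength(k,True),True)[:,0].tolist())
```

```text
[433.62805964 228.84657224 129.96606606] 9.323725589471858 0.43146037580082336 15.3
[ 265  146  116  101 8842] [322.27731283 193.27448541] [[323.48879438 198.83887759]]
[[269. 151.]
 [378. 151.]
 [373. 243.]
 [274. 243.]]
[[372, 151], [271, 153], [273, 223], [291, 225], [292, 241], [354, 241], [354, 226], [373, 214], [364, 203], [373, 187], [361, 186], [374, 184]]
[[372, 151], [271, 153], [273, 223], [292, 241], [354, 241], [373, 214]]
[[372, 151], [271, 153], [273, 223], [354, 241]]
```

move_arm --xyz '[[0, 0, 0.04], [0, 0, 0.035], [0, 0, 0.015], [0, 0, 0.005], [0, 0, 0]]' --rot '[[0, 0, 0], [0, 0, 0], [0, 0, 0], [0, 0, 0], [0, 0, 0]]'

```text
time_s: 15.98
tool_pos: [434.1, 228.9, 34.9]
tcp_rot: [[-0.163, 0.987, 0.001], [0.987, 0.163, 0.0], [0.0, 0.001, -1.0]]
ft_force: [-0.1, -0.1, -0.2]
grip_width: 0.429
gripper_force: 0.0
```

move_arm --xyz '[[0, 0, 0], [0, 0, 0], [0, 0, 0], [0, 0, 0], [0, 0, 0]]' --rot '[[0, 0, 0], [0, 0, 0], [0, 0, 0], [0, 0, 0], [0, 0, 0]]' --grip 0.95 --grip_force 35

```text
time_s: 16.6
tool_pos: [433.8, 228.8, 35.0]
tcp_rot: [[-0.163, 0.987, 0.001], [0.987, 0.163, 0.0], [0.0, 0.001, -1.0]]
ft_force: [-1.5, -1.1, 5.8]
grip_width: 0.156
gripper_force: 35.0
```

move_arm --xyz '[[0, 0, -0.01], [0, 0, -0.03], [0, 0, -0.045], [-0.042, 0.019, 0], [-0.042, 0.019, 0], [-0.042, 0.019, 0], [-0.043, 0.02, 0], [-0.043, 0.02, 0], [0, 0, 0]]' --rot '[[0, 0, 0], [0, 0, 0], [0, 0, 0], [0, 0, 0], [0, 0, 0], [0, 0, 0], [0, 0, 0], [0, 0, 0], [0, 0, 0]]'

```text
time_s: 17.73
tool_pos: [566.3, 32.6, 119.9]
tcp_rot: [[-0.16, 0.987, 0.002], [0.987, 0.16, -0.001], [-0.001, 0.002, -1.0]]
ft_force: [-0.2, -0.8, -2.5]
grip_width: 0.159
gripper_force: 35.0
```

move_arm --xyz '[[0, 0, 0], [0, 0, 0], [0, 0, 0], [0, 0, 0], [0, 0, 0]]' --rot '[[0, 0, 9.6], [0, 0, 9.6], [0, 0, 9.5], [0, 0, 0], [0, 0, 0]]'

```text
time_s: 18.35
tool_pos: [563.2, 35.9, 119.5]
tcp_rot: [[0.327, 0.945, -0.001], [0.945, -0.327, 0.0], [-0.0, -0.001, -1.0]]
ft_force: [0.5, 0.2, -3.0]
grip_width: 0.156
gripper_force: 35.0
```

Run:
```python
from h import *;from station import imaging,readout
import pickle
s=readout.get_state();p=imaging.camera_params("wrist");im=imaging.read_camera("wrist")
cv2.imwrite("pics/w6.png",im);pickle.dump((s,p),open("w6.pkl","wb"))
print(s["tool_pos"],np.degrees(np.arctan2(*s["tcp_rot"][1::-1,1])),s["grip_width"],s["ft_force"],s["time_s"])
R=s["tcp_rot"];o=s["tool_pos"]
z=22 # tool z of lid top
P=[o+R@[a*44.5,b*48.5,z] for a,b in((1,-1),(1,1),(-1,1),(-1,-1))];print(proj(P,p).round(1))
hsv=cv2.cvtColor(im,cv2.COLOR_BGR2HSV)
m=((hsv[...,1]<35)&(hsv[...,2]>120)).astype(np.uint8);m[300:]=0
for c in range(265,385,8):
    r=np.flatnonzero(m[:,c]);print(c,r[:1],end=' ')
print()
for r in range(165,215,8):
    q=np.flatnonzero(m[r,200:450])+200;print(r,q[:1],q[-1:],end=' ')
```

```text
[563.23927694  35.94193103 119.48164021] -19.091235325592685 0.1555163431908498 [ 0.48342309  0.19046575 -2.95108692] 18.35
[[239.  167. ]
 [407.  167.1]
 [396.3 301.1]
 [249.4 301. ]]
265 [165] 273 [161] 281 [160] 289 [164] 297 [168] 305 [169] 313 [168] 321 [169] 329 [168] 337 [169] 345 [168] 353 [169] 361 [160] 369 [162] 377 [162] 
165 [265] [384] 173 [243] [403] 181 [242] [404] 189 [244] [402] 197 [243] [402] 205 [235] [409] 213 [244] [400]
```

Run:
```python
from h import *;import pickle
def prof(img,p,A,B,n,offs):
    # mean gray along line A-B shifted by offs*n
    g=cv2.cvtColor(img,cv2.COLOR_BGR2GRAY).astype(np.float32);out=[]
    for o in offs:
        P=A+(B-A)*np.linspace(0,1,60)[:,None]+o*n;u=proj(P,p).astype(np.float32)
        out.append(cv2.remap(g,u[:,0].reshape(1,-1),u[:,1].reshape(1,-1),cv2.INTER_LINEAR).mean())
    return np.array(out)
offs=np.arange(-7,7.1,.5)
def show(n,v): print(n,[f"{o:.1f}:{x:.0f}" for o,x in zip(offs,v)])
for f in("w4","w3"):
    s,p=pickle.load(open(f+".pkl","rb"));im=cv2.imread(f"pics/{f}.png")
    t=np.radians(-19.2);ex=np.array([np.cos(t),np.sin(t),0]);ey=np.array([-ex[1],ex[0],0]);c=np.array([564.7,34.9,44])
    K=lambda a,b:c+a*45.5*ex+b*41.5*ey
    for nm,a,b in(("L",-.8,-.35),("R",.35,.8)): show(f+" far "+nm,prof(im,p,K(a,1),K(b,1),ey,offs))
    show(f+" left",prof(im,p,K(-1,.45 if f=="w4" else .5),K(-1,.9),-ex,offs))
    show(f+" right",prof(im,p,K(1,.45),K(1,.9),ex,offs))
s,p=pickle.load(open("w6.pkl","rb"));im=cv2.imread("pics/w6.png");R=s["tcp_rot"];o=s["tool_pos"]
K=lambda a,b:o+R@[b*44.5,a*48.5,22.]
for nm,a,b in(("L",-.93,-.6),("M",-.3,.3),("R",.6,.93)): show("lid far "+nm,prof(im,p,K(a,1),K(b,1),R[:,0],offs))
show("lid left",prof(im,p,K(-1,.6),K(-1,.9),-R[:,1],offs));show("lid right",prof(im,p,K(1,.6),K(1,.9),R[:,1],offs))
```

```text
w4 far L ['-7.0:122', '-6.5:122', '-6.0:116', '-5.5:114', '-5.0:113', '-4.5:108', '-4.0:106', '-3.5:120', '-3.0:141', '-2.5:158', '-2.0:160', '-1.5:159', '-1.0:150', '-0.5:128', '0.0:98', '0.5:92', '1.0:95', '1.5:96', '2.0:98', '2.5:98', '3.0:98', '3.5:97', '4.0:97', '4.5:97', '5.0:99', '5.5:101', '6.0:102', '6.5:102', '7.0:102']
w4 far R ['-7.0:113', '-6.5:113', '-6.0:112', '-5.5:110', '-5.0:106', '-4.5:105', '-4.0:105', '-3.5:108', '-3.0:144', '-2.5:157', '-2.0:162', '-1.5:162', '-1.0:147', '-0.5:115', '0.0:96', '0.5:94', '1.0:96', '1.5:96', '2.0:97', '2.5:97', '3.0:96', '3.5:97', '4.0:97', '4.5:97', '5.0:96', '5.5:93', '6.0:92', '6.5:92', '7.0:92']
w4 left ['-7.0:93', '-6.5:95', '-6.0:96', '-5.5:96', '-5.0:96', '-4.5:94', '-4.0:101', '-3.5:119', '-3.0:144', '-2.5:158', '-2.0:162', '-1.5:157', '-1.0:146', '-0.5:138', '0.0:140', '0.5:154', '1.0:157', '1.5:153', '2.0:148', '2.5:141', '3.0:141', '3.5:143', '4.0:146', '4.5:149', '5.0:149', '5.5:146', '6.0:142', '6.5:144', '7.0:144']
w4 right ['-7.0:83', '-6.5:84', '-6.0:85', '-5.5:85', '-5.0:86', '-4.5:85', '-4.0:89', '-3.5:112', '-3.0
[... 2575 characters left out ...]
', '7.0:101']
lid left ['-7.0:150', '-6.5:150', '-6.0:150', '-5.5:150', '-5.0:150', '-4.5:150', '-4.0:150', '-3.5:150', '-3.0:151', '-2.5:149', '-2.0:142', '-1.5:132', '-1.0:123', '-0.5:125', '0.0:131', '0.5:135', '1.0:135', '1.5:136', '2.0:138', '2.5:139', '3.0:141', '3.5:143', '4.0:144', '4.5:144', '5.0:145', '5.5:146', '6.0:147', '6.5:148', '7.0:148']
lid right ['-7.0:154', '-6.5:154', '-6.0:154', '-5.5:154', '-5.0:155', '-4.5:154', '-4.0:154', '-3.5:155', '-3.0:156', '-2.5:152', '-2.0:145', '-1.5:139', '-1.0:124', '-0.5:125', '0.0:134', '0.5:134', '1.0:134', '1.5:136', '2.0:138', '2.5:139', '3.0:143', '3.5:146', '4.0:148', '4.5:149', '5.0:153', '5.5:149', '6.0:148', '6.5:149', '7.0:150']
```

move_arm --xyz '[[-0.0004, 0.0015, 0.01], [0, 0, 0.015], [0, 0, 0.008], [0, 0, 0], [0, 0, 0]]' --rot '[[0, 0, 0.2], [0, 0, 0], [0, 0, 0], [0, 0, 0], [0, 0, 0]]'

```text
time_s: 19.02
tool_pos: [565.3, 34.5, 86.4]
tcp_rot: [[0.334, 0.943, -0.0], [0.943, -0.334, -0.0], [-0.0, -0.0, -1.0]]
ft_force: [0.3, 0.1, -2.3]
grip_width: 0.159
gripper_force: 35.0
```

```bash
cat > e.py <<'E'
from h import *;from station import readout
import sys
s=readout.get_state();R=s["tcp_rot"]
print(s["tool_pos"].round(2),np.degrees(np.arctan2(*R[1::-1,1])).round(2),"err in tool",(R.T@(np.array([564.7,35.0,s["tool_pos"][2]])-s["tool_pos"])).round(2),s["ft_force"].round(1),s["torque"].round(2),R[2].round(4),s["time_s"])
E
python3 e.py
```

```text
[565.26  34.52  86.44] -19.5 err in tool [ 0.26 -0.69 -0.  ] [ 0.3  0.1 -2.3] [-0.05  0.05 -0.  ] [-1.e-04 -0.e+00 -1.e+00] 19.025
```

move_arm --xyz '[[0.0002, -0.0005, 0.004], [0, 0, 0.004], [0, 0, 0.002], [0, 0, 0]]' --rot '[[0, 0, -0.1], [0, 0, 0], [0, 0, 0], [0, 0, 0]]'

```text
time_s: 19.52
tool_pos: [564.6, 34.9, 76.3]
tcp_rot: [[0.332, 0.943, -0.0], [0.943, -0.332, -0.0], [-0.0, -0.0, -1.0]]
ft_force: [0.4, -1.1, -2.4]
grip_width: 0.153
gripper_force: 35.0
```

```bash
python3 e.py
```

```text
[564.58  34.91  76.27] -19.4 err in tool [ 0.12  0.09 -0.  ] [ 0.4 -1.1 -2.4] [-0.1   0.11 -0.02] [-2.e-04 -4.e-04 -1.e+00] 19.525
```

move_arm --xyz '[[0, 0, 0.0015], [0, 0, 0.001], [0, 0, 0.0005], [0, 0, 0]]' --rot '[[0, 0, 0], [0, 0, 0], [0, 0, 0], [0, 0, 0]]'

```text
time_s: 20.02
tool_pos: [564.8, 34.9, 74.0]
tcp_rot: [[0.332, 0.943, 0.0], [0.943, -0.332, -0.0], [-0.0, 0.0, -1.0]]
ft_force: [-2.9, -0.3, 5.1]
grip_width: 0.16
gripper_force: 35.0
```

```bash
python3 e.py
```

```text
[564.83  34.88  74.01] -19.4 err in tool [ 0.07 -0.16 -0.  ] [-2.9 -0.3  5.1] [-0.1   0.46 -0.03] [-0.e+00  3.e-04 -1.e+00] 20.025
```

move_arm --xyz '[[0, 0, 0], [0, 0, 0], [0, 0, 0], [0, 0, -0.01], [0, 0, -0.05], [0, 0, 0]]' --rot '[[0, 0, 0], [0, 0, 0], [0, 0, 0], [0, 0, 0], [0, 0, 0], [0, 0, 0]]' --grip 0.6

```text
time_s: 20.78
tool_pos: [567.9, 34.8, 137.5]
tcp_rot: [[0.332, 0.943, 0.008], [0.943, -0.332, -0.001], [0.002, 0.007, -1.0]]
ft_force: [1.6, -0.5, -0.3]
grip_width: 0.396
gripper_force: 0.0
```

move_arm --xyz '[[0, 0.04, 0], [0, 0.041, 0], [0, 0, 0], [0, 0, 0]]' --rot '[[0, 0, 0], [0, 0, 0], [0, 0, 0], [0, 0, 0]]' --grip 1 --grip_force 15

```text
time_s: 21.28
tool_pos: [639.9, 8.2, 132.7]
tcp_rot: [[0.332, 0.943, -0.002], [0.943, -0.332, 0.0], [-0.001, -0.002, -1.0]]
ft_force: [-0.8, -0.0, -1.0]
grip_width: 0.012
gripper_force: 0.0
```

```bash
python3 e.py
python3 - <<'E'
from h import *;from station import imaging
im=imaging.read_camera("wrist");im2=imaging.read_camera("scene")
o=np.zeros((600,800,3),np.uint8);o[:300,:480]=im[100:400,80:560]
o[300:,:600]=cv2.resize(im2[150:250,270:470],(600,300),interpolation=cv2.INTER_CUBIC)
cv2.imwrite("pics/w7.png",o)
E
```

```text
[639.92   8.17 132.73] -19.41 err in tool [  0.3  -79.86   0.17] [-0.8 -0.  -1. ] [-0.11  0.09  0.06] [-5.0e-04 -2.2e-03 -1.0e+00] 21.275
```

View pics/w7.png

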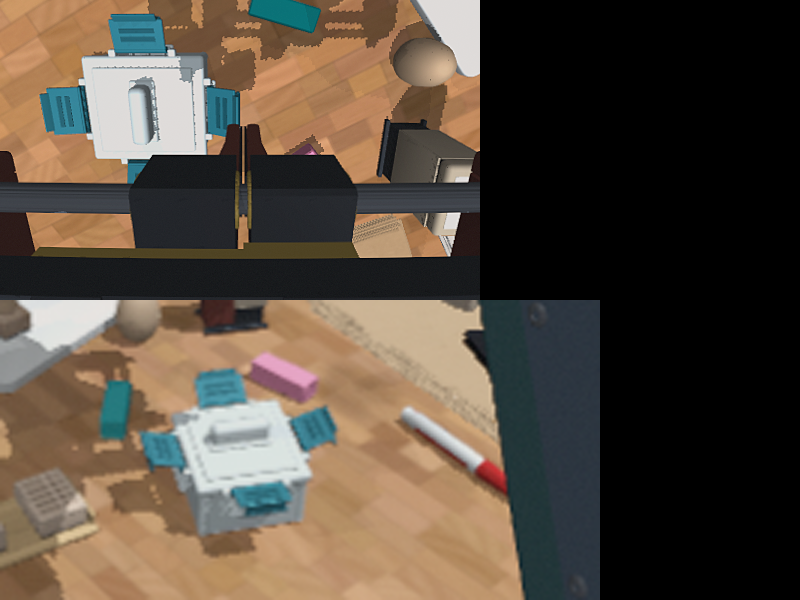

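View: lid sits squarely on the rim with all four clips out; closed fingers are above the +x clip. The pink look-alike is nearby, so I compute its distance.

Run:
```python
from h import *;from station import imaging
p=imaging.camera_params("scene")
u=[(270+(x)/3,150+(y-300)/3) for x,y in((250,362),(303,400),(318,385),(115,440),(130,390))]
w=ray_z(u,5,p)[:,:2]
t=np.radians(-19.4);E=np.array([[-np.sin(t),np.cos(t)],[np.cos(t),np.sin(t)]])
print(((w-[564.7,35])@E.T).round(), "tool x,y rel box")
```

```text
[[ -58.  166.]
 [ -89.  100.]
 [-109.  119.]
 [  83.   79.]
 [  57.  146.]] tool x,y rel box
```

move_arm --xyz '[[0, -0.0025, 0.02], [0, 0, 0.02], [0, 0, 0.015], [0, 0, 0.012], [0, 0, 0.01], [0, 0, 0.008], [0, 0, 0.007], [0, 0, 0]]' --rot '[[0, 0, 0], [0, 0, 0], [0, 0, 0], [0, 0, 0], [0, 0, 0], [0, 0, 0], [0, 0, 0], [0, 0, 0]]'

```text
time_s: 22.38
tool_pos: [638.6, 8.8, 40.8]
tcp_rot: [[0.332, 0.943, -0.001], [0.943, -0.332, -0.0], [-0.0, -0.001, -1.0]]
ft_force: [1.0, 0.1, -0.3]
grip_width: 0.005
gripper_force: 0.7
```

```bash
python3 e.py
```

```text
[638.58   8.79  40.83] -19.4 err in tool [ 1.800e-01 -7.839e+01  5.000e-02] [ 1.   0.1 -0.3] [-0.2  -0.14 -0.  ] [-3.e-04 -6.e-04 -1.e+00] 22.375
```

move_arm --xyz '[[0, -0.002, 0], [0, -0.002, 0], [0, -0.002, 0], [0, 0, 0]]' --rot '[[0, 0, 0], [0, 0, 0], [0, 0, 0], [0, 0, 0]]'

```text
time_s: 22.88
tool_pos: [634.2, 10.7, 42.3]
tcp_rot: [[0.332, 0.943, 0.002], [0.943, -0.332, -0.0], [0.0, 0.002, -1.0]]
ft_force: [3.4, -1.4, 2.7]
grip_width: 0.002
gripper_force: 2.0
```

move_arm --xyz '[[0, -0.001, 0], [0, -0.001, 0], [0, 0, 0]]' --rot '[[0, 0, 0], [0, 0, 0], [0, 0, 0]]'

```text
time_s: 23.25
tool_pos: [633.7, 10.8, 42.5]
tcp_rot: [[0.332, 0.943, 0.005], [0.943, -0.332, -0.001], [0.001, 0.005, -1.0]]
ft_force: [7.2, -2.6, 2.5]
grip_width: 0.005
gripper_force: 3.5
```

move_arm --xyz '[[0, -0.001, 0], [0, -0.001, 0], [0, 0, 0]]' --rot '[[0, 0, 0], [0, 0, 0], [0, 0, 0]]'

```text
time_s: 23.62
tool_pos: [633.5, 11.0, 42.8]
tcp_rot: [[0.332, 0.943, 0.008], [0.943, -0.332, -0.002], [0.001, 0.008, -1.0]]
ft_force: [9.4, -3.7, 0.6]
grip_width: 0.001
gripper_force: 5.1
```

```bash
python3 e.py
```

```text
[633.45  11.    42.81] -19.39 err in tool [ -0.19 -72.82  -0.59] [ 9.4 -3.7  0.6] [-0.79 -1.57  0.01] [ 9.0e-04  8.1e-03 -1.0e+00] 23.625
```

move_arm --xyz '[[0, -0.001, 0], [0, -0.001, 0], [0, 0, 0]]' --rot '[[0, 0, 0], [0, 0, 0], [0, 0, 0]]'

```text
time_s: 24.0
tool_pos: [633.2, 11.2, 43.3]
tcp_rot: [[0.332, 0.943, 0.011], [0.943, -0.332, -0.003], [0.001, 0.011, -1.0]]
ft_force: [12.1, -5.5, 0.7]
grip_width: 0.005
gripper_force: 6.4
```

```bash
python3 e.py
```

```text
[633.23  11.17  43.31] -19.39 err in tool [ -0.27 -72.55  -0.82] [12.1 -5.5  0.7] [-1.01 -1.88 -0.01] [ 0.0013  0.0113 -0.9999] 24.0
```

move_arm --xyz '[[0, 0.004, 0], [0, 0.012, 0], [0, 0, -0.03], [0, 0, -0.06], [0, 0, 0]]' --rot '[[0, 0, 0], [0, 0, 0], [0, 0, 0], [0, 0, 0], [0, 0, 0]]'

```text
time_s: 24.62
tool_pos: [644.8, 7.4, 135.6]
tcp_rot: [[0.332, 0.943, 0.006], [0.943, -0.332, -0.0], [0.002, 0.005, -1.0]]
ft_force: [0.6, -0.3, 0.2]
grip_width: 0.006
gripper_force: 0.0
```

```bash
cat > clips.py <<'E'
from h import *;from station import imaging
# score each clip angle by teal overlap of projected clip plate in scene+side+wrist
t=np.radians(-19.4);ex=np.array([np.cos(t),np.sin(t),0]);ey=np.array([-ex[1],ex[0],0]);c=np.array([564.7,35,48.])
ims={}
for n in("scene","side","wrist"):
    p=imaging.camera_params(n);h=cv2.cvtColor(imaging.read_camera(n),cv2.COLOR_BGR2HSV)
    ims[n]=(p,((h[...,0]>85)&(h[...,0]<105)&(h[...,1]>110)).astype(np.float32))
for n,o,a,d in(("a",ex,ey,53),("b",ey,ex,49),("c",-ex,ey,53),("d",-ey,ex,49)):
    for k,(p,m) in ims.items():
        r=[]
        for th in np.arange(0,2.4,.2):
            l=np.sin(th)*o-np.cos(th)*np.array([0,0,1]);nn=np.cos(th)*o+np.sin(th)*np.array([0,0,1])
            P=np.array([c+d*o+l*u+a*v+nn*3 for u in np.linspace(4,28,9) for v in np.linspace(-18,18,9)])
            uv=proj(P,p).astype(np.float32);r.append(cv2.remap(m,uv[:,0],uv[:,1],cv2.INTER_LINEAR).mean())
        print(n,k,np.round(r,1).tolist())
E
python3 clips.py; python3 e.py
```

```text
a scene [0.0, 0.0, 0.0, 0.10000000149011612, 0.4000000059604645, 0.8999999761581421, 0.8999999761581421, 0.6000000238418579, 0.5, 0.4000000059604645, 0.30000001192092896, 0.30000001192092896]
a side [0.699999988079071, 0.800000011920929, 0.800000011920929, 0.800000011920929, 0.800000011920929, 0.800000011920929, 0.800000011920929, 0.800000011920929, 0.800000011920929, 0.800000011920929, 0.800000011920929, 0.699999988079071]
a wrist [0.8999999761581421, 0.8999999761581421, 0.8999999761581421, 0.8999999761581421, 0.8999999761581421, 0.8999999761581421, 0.8999999761581421, 0.8999999761581421, 0.8999999761581421, 0.8999999761581421, 0.800000011920929, 0.8999999761581421]
b scene [0.4000000059604645, 0.4000000059604645, 0.4000000059604645, 0.4000000059604645, 0.5, 0.5, 0.5, 0.6000000238418579, 0.699999988079071, 0.800000011920929, 0.8999999761581421, 0.800000011920929]
b side [0.699999988079071, 0.699999988079071, 0.6000000238418579, 0.5, 0.5, 0.5, 0.6000000238418579, 0.6000000238418579, 0.699999988079071, 0.8999999761581421, 1.0, 0.8999999761581421]
b wrist [0.800000011920929, 0.80000001
[... 945 characters left out ...]
.800000011920929, 0.8999999761581421, 0.8999999761581421, 0.800000011920929]
d side [0.0, 0.10000000149011612, 0.30000001192092896, 0.800000011920929, 0.800000011920929, 0.800000011920929, 0.800000011920929, 0.800000011920929, 0.800000011920929, 0.800000011920929, 0.699999988079071, 0.699999988079071]
d wrist [0.10000000149011612, 0.20000000298023224, 0.30000001192092896, 0.30000001192092896, 0.20000000298023224, 0.20000000298023224, 0.20000000298023224, 0.20000000298023224, 0.20000000298023224, 0.20000000298023224, 0.20000000298023224, 0.20000000298023224]
[640.92   7.74 130.27] -19.4 err in tool [  0.39 -80.95   0.27] [-0.2  0.1  0.2] [-0.09  0.09 -0.03] [-8.0e-04 -3.4e-03 -1.0e+00] 24.775
```

Clip a sprang back: the scene overlap peaks near 1.1 rad. The finger's back, thicker higher up, met the hinge first. I'll tilt the fingers 20° so the tips lead, starting with clip b (tool +x).

move_arm --xyz '[[0.027, -0.027, 0], [0.027, -0.027, 0], [0.0255, -0.027, 0], [0, 0, 0], [0, 0, 0], [0, 0, 0]]' --rot '[[0, 0, 0], [0, 0, 0], [0, 0, 0], [0, -10, 0], [0, -10, 0], [0, 0, 0]]'

```text
time_s: 25.52
tool_pos: [591.2, 111.6, 128.3]
tcp_rot: [[0.306, 0.945, -0.117], [0.887, -0.328, -0.324], [-0.345, -0.005, -0.939]]
ft_force: [0.3, 0.0, -0.4]
grip_width: 0.004
gripper_force: 0.0
```

```bash
cat > e2.py <<'E'
from h import *;from station import readout
s=readout.get_state();R=s["tcp_rot"];t=np.radians(-19.4)
B=np.array([[np.cos(t),-np.sin(t),0],[np.sin(t),np.cos(t),0],[0,0,1]])
print("TCP in box",(B.T@(s["tool_pos"]-[564.7,35,0])).round(1),"tool axes in box\n",(B.T@R).round(3),"F box",(B.T@s["ft_force"]).round(1),s["time_s"])
E
python3 e2.py
```

```text
TCP in box [ -0.4  81.1 128.3] tool axes in box
 [[-0.006  1.    -0.003]
 [ 0.939  0.004 -0.345]
 [-0.345 -0.005 -0.939]] F box [ 0.2  0.1 -0.4] 25.525
```

move_arm --xyz '[[0.0068, 0, 0.0188], [0.0068, 0, 0.0188], [0.0055, 0, 0.015], [0.0041, 0, 0.0113], [0.0034, 0, 0.0094], [0.0027, 0, 0.0075], [0, 0, 0]]' --rot '[[0, 0, 0], [0, 0, 0], [0, 0, 0], [0, 0, 0], [0, 0, 0], [0, 0, 0], [0, 0, 0]]'

```text
time_s: 26.4
tool_pos: [592.4, 109.4, 45.0]
tcp_rot: [[0.312, 0.943, -0.114], [0.886, -0.332, -0.322], [-0.342, -0.0, -0.94]]
ft_force: [0.4, 0.6, 0.2]
grip_width: 0.005
gripper_force: 0.3
```

```bash
python3 e2.py
```

```text
TCP in box [ 1.4 79.4 45. ] tool axes in box
 [[-0.     1.    -0.   ]
 [ 0.94   0.    -0.342]
 [-0.342 -0.    -0.94 ]] F box [0.2 0.7 0.2] 26.4
```

move_arm --xyz '[[-0.0012, 0, 0.0026], [-0.0019, 0, 0.0007], [-0.0019, 0, 0.0007], [0, 0, 0]]' --rot '[[0, 0, 0], [0, 0, 0], [0, 0, 0], [0, 0, 0]]'

```text
time_s: 26.9
tool_pos: [590.6, 103.3, 43.7]
tcp_rot: [[0.312, 0.943, -0.113], [0.886, -0.332, -0.323], [-0.342, 0.0, -0.94]]
ft_force: [0.8, 1.3, -0.4]
grip_width: 0.006
gripper_force: 0.4
```

move_arm --xyz '[[-0.0009, 0, 0.0004], [-0.0009, 0, 0.0003], [0, 0, 0]]' --rot '[[0, 0, 0], [0, 0, 0], [0, 0, 0]]'

```text
time_s: 27.28
tool_pos: [589.7, 101.5, 43.5]
tcp_rot: [[0.312, 0.943, -0.114], [0.886, -0.332, -0.323], [-0.342, -0.0, -0.94]]
ft_force: [0.2, 1.0, -0.4]
grip_width: 0.006
gripper_force: 0.4
```

```bash
python3 e2.py
```

```text
TCP in box [ 1.5 71.  43.5] tool axes in box
 [[ 0.     1.    -0.   ]
 [ 0.94  -0.    -0.342]
 [-0.342 -0.    -0.94 ]] F box [-0.1  1.  -0.4] 27.275
```

move_arm --xyz '[[-0.0009, 0, 0.0003], [-0.0009, 0, 0.0003], [0, 0, 0]]' --rot '[[0, 0, 0], [0, 0, 0], [0, 0, 0]]'

```text
time_s: 27.65
tool_pos: [589.4, 100.4, 43.4]
tcp_rot: [[0.312, 0.943, -0.113], [0.887, -0.332, -0.322], [-0.341, 0.0, -0.94]]
ft_force: [0.6, 3.2, -0.2]
grip_width: 0.004
gripper_force: 1.9
```

move_arm --xyz '[[-0.0009, 0, 0.0003], [-0.0009, 0, 0.0003], [0, 0, 0]]' --rot '[[0, 0, 0], [0, 0, 0], [0, 0, 0]]'

```text
time_s: 28.02
tool_pos: [589.3, 100.1, 43.4]
tcp_rot: [[0.313, 0.943, -0.112], [0.887, -0.333, -0.32], [-0.339, 0.001, -0.941]]
ft_force: [0.2, 9.8, -0.6]
grip_width: 0.003
gripper_force: 4.4
```

move_arm --xyz '[[-0.0009, 0, 0.0003], [0, 0, 0]]' --rot '[[0, 0, 0], [0, 0, 0]]'

```text
time_s: 28.28
tool_pos: [589.3, 99.9, 43.4]
tcp_rot: [[0.313, 0.943, -0.111], [0.888, -0.333, -0.318], [-0.337, 0.001, -0.941]]
ft_force: [1.3, 11.9, -0.8]
grip_width: -0.001
gripper_force: 5.6
```

```bash
python3 e2.py
```

```text
TCP in box [ 1.6 69.4 43.4] tool axes in box
 [[ 0.001  1.     0.001]
 [ 0.941 -0.001 -0.337]
 [-0.337  0.001 -0.941]] F box [-2.8 11.7 -0.8] 28.275
```

move_arm --xyz '[[0.006, 0, -0.002], [0.011, 0, -0.004], [-0.0103, 0, -0.0282], [-0.018, 0, -0.05], [0, 0, 0], [0, 0, 0]]' --rot '[[0, 0, 0], [0, 0, 0], [0, 0, 0], [0, 0, 0], [0, 0, 0], [0, 0, 0]]'

```text
time_s: 29.02
tool_pos: [594.1, 114.4, 126.3]
tcp_rot: [[0.312, 0.943, -0.114], [0.886, -0.332, -0.323], [-0.342, -0.0, -0.94]]
ft_force: [-0.3, 0.4, -0.1]
grip_width: 0.006
gripper_force: 0.0
```

```bash
sed -i 's/np.arange(0,2.4,.2)/np.arange(0,2.4,.2)/; s/np.round(r,1).tolist()/" ".join(f"{x:.1f}" for x in r)/' clips.py; python3 clips.py; python3 e2.py
```

```text
a scene 0.0 0.0 0.0 0.1 0.3 0.8 0.8 0.8 0.7 0.6 0.5 0.5
a side 0.7 0.7 0.7 0.7 0.7 0.7 0.7 0.7 0.8 0.8 0.8 0.8
a wrist 0.3 0.3 0.3 0.3 0.4 0.4 0.4 0.3 0.3 0.2 0.2 0.1
b scene 0.8 0.4 0.3 0.2 0.1 0.1 0.1 0.1 0.1 0.1 0.2 0.2
b side 0.0 0.0 0.0 0.0 0.0 0.0 0.0 0.0 0.0 0.0 0.0 0.0
b wrist 1.0 0.9 0.7 0.7 0.6 0.6 0.7 0.8 0.8 0.9 0.9 0.9
c scene 0.4 0.4 0.4 0.4 0.4 0.4 0.5 0.6 0.8 0.9 0.9 0.9
c side 0.0 0.0 0.0 0.0 0.0 0.0 0.0 0.0 0.0 0.0 0.0 0.0
c wrist 0.2 0.3 0.3 0.3 0.2 0.2 0.2 0.2 0.2 0.2 0.2 0.1
d scene 0.0 0.0 0.3 0.5 0.5 0.6 0.7 0.7 0.8 0.9 0.9 0.8
d side 0.0 0.0 0.1 0.7 0.8 0.8 0.8 0.8 0.8 0.8 0.7 0.7
d wrist 0.0 0.0 0.0 0.0 0.0 0.0 0.0 0.0 0.0 0.0 0.0 0.0
TCP in box [  0.6  84.1 125.1] tool axes in box
 [[-0.001  1.    -0.002]
 [ 0.939 -0.    -0.344]
 [-0.344 -0.002 -0.939]] F box [ 0.2  0.4 -0.3] 29.175
```

Clip b has stayed at 0 (clicked in). Next is clip d on the opposite side with mirrored tilt.

move_arm --xyz '[[0, 0, 0], [0, 0, 0], [-0.055, 0, 0], [-0.055, 0, 0], [-0.055, 0, 0], [0, 0, 0], [0, 0, 0], [0, 0, 0]]' --rot '[[0, 10, 0], [0, 10, 0], [0, 0, 0], [0, 0, 0], [0, 0, 0], [0, 10, 0], [0, 10, 0], [0, 0, 0]]'

```text
time_s: 30.18
tool_pos: [538.1, -43.7, 125.0]
tcp_rot: [[0.319, 0.941, 0.112], [0.884, -0.338, 0.323], [0.342, -0.004, -0.94]]
ft_force: [-0.6, 0.3, -0.3]
grip_width: 0.007
gripper_force: 0.0
```

```bash
python3 e2.py
```

```text
TCP in box [  1.1 -83.1 125. ] tool axes in box
 [[ 0.008  1.    -0.001]
 [ 0.94  -0.007  0.342]
 [ 0.342 -0.004 -0.94 ]] F box [-0.7  0.1 -0.3] 30.175
```

move_arm --xyz '[[-0.0047, 0, 0.0217], [-0.0068, 0, 0.0188], [-0.0051, 0, 0.0141], [-0.0041, 0, 0.0113], [-0.0027, 0, 0.0075], [-0.0015, 0, 0.0042], [0, 0, 0]]' --rot '[[0, 0, 0], [0, 0, 0], [0, 0, 0], [0, 0, 0], [0, 0, 0], [0, 0, 0], [0, 0, 0]]'

```text
time_s: 31.05
tool_pos: [540.5, -38.5, 44.9]
tcp_rot: [[0.312, 0.943, 0.113], [0.887, -0.332, 0.322], [0.341, -0.0, -0.94]]
ft_force: [-0.8, -1.2, -0.4]
grip_width: 0.001
gripper_force: 0.7
```

```bash
python3 e2.py
```

```text
TCP in box [  1.6 -77.3  44.9] tool axes in box
 [[ 0.     1.    -0.   ]
 [ 0.94  -0.     0.341]
 [ 0.341 -0.    -0.94 ]] F box [-0.4 -1.4 -0.4] 31.05
```

move_arm --xyz '[[0.0012, 0, 0.0026], [0.0019, 0, 0.0007], [0.0019, 0, 0.0007], [0, 0, 0]]' --rot '[[0, 0, 0], [0, 0, 0], [0, 0, 0], [0, 0, 0]]'

```text
time_s: 31.55
tool_pos: [542.8, -32.5, 43.2]
tcp_rot: [[0.312, 0.943, 0.114], [0.887, -0.332, 0.322], [0.342, 0.001, -0.94]]
ft_force: [-1.5, -1.6, 0.2]
grip_width: 0.007
gripper_force: 1.1
```

move_arm --xyz '[[0.0014, 0, 0.0005], [0.0014, 0, 0.0005], [0, 0, 0]]' --rot '[[0, 0, 0], [0, 0, 0], [0, 0, 0]]'

```text
time_s: 31.92
tool_pos: [543.3, -31.6, 43.1]
tcp_rot: [[0.311, 0.944, 0.114], [0.888, -0.331, 0.319], [0.339, 0.002, -0.941]]
ft_force: [-6.4, -10.7, 4.1]
grip_width: 0.009
gripper_force: 6.6
```

```bash
python3 e2.py
```

```text
TCP in box [  1.9 -69.9  43.1] tool axes in box
 [[-0.001  1.     0.001]
 [ 0.941  0.001  0.339]
 [ 0.339  0.002 -0.941]] F box [ -2.5 -12.2   4.1] 31.925
```

move_arm --xyz '[[0.0009, 0, 0.0003], [0, 0, 0], [-0.006, 0, -0.002], [-0.012, 0, -0.004], [0.0103, 0, -0.0282], [0.018, 0, -0.05], [0, 0, 0], [0, 0, 0], [0, 0, 0]]' --rot '[[0, 0, 0], [0, 0, 0], [0, 0, 0], [0, 0, 0], [0, 0, 0], [0, 0, 0], [0, -10, 0], [0, -10, 0], [0, 0, 0]]'

```text
time_s: 33.05
tool_pos: [538.3, -44.5, 126.3]
tcp_rot: [[0.327, 0.945, 0.001], [0.945, -0.327, -0.0], [0.0, 0.001, -1.0]]
ft_force: [0.4, 0.9, 0.1]
grip_width: 0.005
gripper_force: 0.0
```

move_arm --xyz '[[0, 0, 0], [0, 0, 0], [0, 0, 0], [0, 0, 0], [0, 0, 0], [0, 0, 0], [0, 0, 0], [0, 0, 0], [0, 0, 0], [0, 0, 0]]' --rot '[[0, 0, -10], [0, 0, -10], [0, 0, -10], [0, 0, -10], [0, 0, -10], [0, 0, -10], [0, 0, -10], [0, 0, -10], [0, 0, -10], [0, 0, 0]]'

```text
time_s: 34.3
tool_pos: [536.7, -47.5, 125.1]
tcp_rot: [[-0.942, 0.335, -0.001], [0.335, 0.942, 0.003], [0.002, 0.002, -1.0]]
ft_force: [0.3, -0.5, -0.1]
grip_width: 0.004
gripper_force: 0.0
```

```bash
python3 e2.py; python3 clips.py
```

```text
TCP in box [  0.9 -87.1 125.1] tool axes in box
 [[-1.     0.003 -0.002]
 [ 0.003  1.     0.002]
 [ 0.002  0.002 -1.   ]] F box [ 0.4 -0.4 -0.1] 34.3
a scene 0.0 0.0 0.0 0.1 0.4 0.9 0.9 0.9 0.7 0.6 0.5 0.5
a side 0.7 0.7 0.8 0.8 0.8 0.7 0.7 0.7 0.8 0.8 0.8 0.7
a wrist 0.2 0.3 0.4 0.3 0.3 0.2 0.2 0.1 0.1 0.1 0.1 0.1
b scene 0.8 0.4 0.2 0.2 0.1 0.1 0.1 0.1 0.1 0.2 0.2 0.2
b side 0.8 0.7 0.6 0.5 0.5 0.5 0.5 0.5 0.6 0.7 0.7 0.7
b wrist 0.2 0.5 0.9 0.9 0.1 0.0 0.0 0.0 0.0 0.0 0.0 0.1
c scene 0.5 0.4 0.4 0.4 0.4 0.5 0.5 0.6 0.8 0.9 1.0 0.9
c side 0.1 0.2 0.7 0.7 0.8 0.8 0.8 0.8 0.8 0.8 0.8 0.8
c wrist 0.8 0.8 0.8 0.8 0.9 0.9 0.9 0.9 1.0 1.0 1.0 0.9
d scene 0.1 0.3 0.5 0.3 0.1 0.1 0.1 0.0 0.1 0.1 0.1 0.1
d side 0.0 0.0 0.1 0.0 0.0 0.0 0.0 0.0 0.0 0.0 0.0 0.0
d wrist 1.0 0.8 0.5 0.4 0.3 0.3 0.3 0.3 0.3 0.3 0.4 0.5
```

Clip d is also at 0. Now clip c (robot side), with the tool turned 90°.

move_arm --xyz '[[0.0285, 0.029, 0], [0.0285, 0.029, 0], [0.0285, 0.029, 0], [0, 0, 0], [0, 0, 0], [0, 0, 0]]' --rot '[[0, 0, 0], [0, 0, 0], [0, 0, 0], [0, -10, 0], [0, -10, 0], [0, 0, 0]]'

```text
time_s: 35.2
tool_pos: [480.8, 64.1, 124.2]
tcp_rot: [[-0.889, 0.33, 0.317], [0.31, 0.944, -0.114], [-0.336, -0.003, -0.942]]
ft_force: [0.4, 0.4, 0.2]
grip_width: 0.003
gripper_force: 0.0
```

```bash
python3 e2.py
```

```text
TCP in box [-88.8  -0.5 124.2] tool axes in box
 [[-0.942 -0.002  0.336]
 [-0.003  1.    -0.002]
 [-0.336 -0.003 -0.942]] F box [0.3 0.6 0.2] 35.2
```

move_arm --xyz '[[0.0028, 0, 0.0224], [0.0068, 0, 0.0188], [0.0051, 0, 0.0141], [0.0041, 0, 0.0113], [0.0027, 0, 0.0075], [0.0012, 0, 0.0033], [0, 0, 0]]' --rot '[[0, 0, 0], [0, 0, 0], [0, 0, 0], [0, 0, 0], [0, 0, 0], [0, 0, 0], [0, 0, 0]]'

```text
time_s: 36.08
tool_pos: [492.1, 61.1, 45.2]
tcp_rot: [[-0.886, 0.334, 0.322], [0.313, 0.943, -0.115], [-0.342, -0.001, -0.94]]
ft_force: [0.7, 0.2, -0.3]
grip_width: 0.004
gripper_force: 0.0
```

```bash
python3 e2.py
```

```text
TCP in box [-77.1   0.5  45.2] tool axes in box
 [[-0.94   0.002  0.342]
 [ 0.001  1.    -0.001]
 [-0.342 -0.001 -0.94 ]] F box [ 0.6  0.4 -0.3] 36.075
```

move_arm --xyz '[[-0.0003, 0, 0.0023], [-0.0014, 0, 0.0005], [-0.0014, 0, 0.0005], [-0.0009, 0, 0.0003], [0, 0, 0]]' --rot '[[0, 0, 0], [0, 0, 0], [0, 0, 0], [0, 0, 0], [0, 0, 0]]'

```text
time_s: 36.7
tool_pos: [494.6, 60.2, 43.1]
tcp_rot: [[-0.887, 0.332, 0.322], [0.312, 0.943, -0.114], [-0.341, -0.001, -0.94]]
ft_force: [-4.2, 1.9, 3.1]
grip_width: 0.004
gripper_force: 2.2
```

```bash
python3 e2.py
```

```text
TCP in box [-74.5   0.5  43.1] tool axes in box
 [[-0.94   0.     0.341]
 [-0.     1.    -0.001]
 [-0.341 -0.001 -0.94 ]] F box [-4.6  0.4  3.1] 36.7
```

move_arm --xyz '[[-0.0009, 0, 0.0003], [-0.0009, 0, 0.0003], [0, 0, 0]]' --rot '[[0, 0, 0], [0, 0, 0], [0, 0, 0]]'

```text
time_s: 37.08
tool_pos: [495.2, 59.8, 42.9]
tcp_rot: [[-0.887, 0.332, 0.32], [0.312, 0.943, -0.114], [-0.34, -0.001, -0.94]]
ft_force: [-8.3, 5.3, 8.5]
grip_width: 0.007
gripper_force: 4.9
```

```bash
python3 e2.py
```

```text
TCP in box [-73.8   0.3  42.9] tool axes in box
 [[-0.94   0.     0.34 ]
 [-0.     1.    -0.001]
 [-0.34  -0.001 -0.94 ]] F box [-9.6  2.3  8.5] 37.075
```

move_arm --xyz '[[-0.0014, 0, 0.0001], [0, 0, 0], [0.006, 0, -0.002], [0.012, 0, -0.004], [-0.0103, 0, -0.0282], [-0.018, 0, -0.05], [0, 0, 0], [0, 0, 0], [0, 0, 0]]' --rot '[[0, 0, 0], [0, 0, 0], [0, 0, 0], [0, 0, 0], [0, 0, 0], [0, 0, 0], [0, 10, 0], [0, 10, 0], [0, 0, 0]]'

```text
time_s: 38.2
tool_pos: [485.3, 64.2, 127.3]
tcp_rot: [[-0.942, 0.335, 0.006], [0.335, 0.942, -0.001], [-0.006, 0.001, -1.0]]
ft_force: [0.5, -0.3, -0.8]
grip_width: 0.005
gripper_force: 0.0
```

```bash
python3 e2.py; python3 clips.py|grep -v wrist
```

```text
TCP in box [-84.6   1.1 127.3] tool axes in box
 [[-1.     0.003  0.006]
 [ 0.003  1.     0.001]
 [-0.006  0.001 -1.   ]] F box [ 0.5 -0.2 -0.8] 38.2
a scene 0.0 0.0 0.0 0.0 0.1 0.8 0.9 0.9 0.8 0.6 0.6 0.5
a side 0.7 0.8 0.8 0.8 0.8 0.8 0.8 0.8 0.8 0.8 0.8 0.7
b scene 0.8 0.4 0.3 0.2 0.1 0.1 0.1 0.1 0.1 0.2 0.2 0.3
b side 0.8 0.7 0.6 0.5 0.5 0.5 0.5 0.5 0.6 0.6 0.7 0.7
c scene 0.8 0.7 0.7 0.7 0.7 0.7 0.8 0.9 0.9 0.9 0.9 0.9
c side 0.1 0.2 0.0 0.0 0.0 0.0 0.0 0.0 0.0 0.0 0.0 0.0
d scene 0.1 0.3 0.4 0.2 0.1 0.0 0.0 0.0 0.0 0.0 0.1 0.1
d side 0.0 0.1 0.1 0.0 0.0 0.0 0.0 0.0 0.0 0.0 0.0 0.0
```

Clips b, c and d are down. Now clip a again, from the far side with the tilt.

move_arm --xyz '[[-0.043, 0, 0], [-0.043, 0, 0], [-0.043, 0, 0], [-0.043, 0, 0], [0, 0, 0], [0, 0, 0], [0, 0, 0]]' --rot '[[0, 0, 0], [0, 0, 0], [0, 0, 0], [0, 0, 0], [0, 10, 0], [0, 10, 0], [0, 0, 0]]'

```text
time_s: 39.22
tool_pos: [642.5, 8.0, 122.9]
tcp_rot: [[-0.885, 0.333, -0.325], [0.313, 0.943, 0.112], [0.344, -0.003, -0.939]]
ft_force: [-1.0, 0.3, -0.8]
grip_width: 0.005
gripper_force: 0.0
```

```bash
python3 e2.py; python3 clips.py | grep side
```

```text
TCP in box [ 82.3   0.3 122.9] tool axes in box
 [[-0.939  0.001 -0.344]
 [ 0.002  1.    -0.002]
 [ 0.344 -0.003 -0.939]] F box [-1.  -0.1 -0.8] 39.225
a side 0.5 0.5 0.5 0.5 0.4 0.4 0.4 0.4 0.4 0.4 0.3 0.3
b side 0.9 0.7 0.6 0.5 0.5 0.5 0.5 0.5 0.6 0.6 0.8 0.7
c side 0.2 0.3 0.0 0.0 0.0 0.0 0.0 0.0 0.0 0.0 0.0 0.0
d side 0.0 0.1 0.1 0.0 0.0 0.0 0.0 0.0 0.0 0.0 0.0 0.0
```

move_arm --xyz '[[-0.0092, 0, 0.0198], [-0.0068, 0, 0.0188], [-0.0051, 0, 0.0141], [-0.0041, 0, 0.0113], [-0.0027, 0, 0.0075], [-0.001, 0, 0.0028], [0, 0, 0]]' --rot '[[0, 0, 0], [0, 0, 0], [0, 0, 0], [0, 0, 0], [0, 0, 0], [0, 0, 0], [0, 0, 0]]'

```text
time_s: 40.25
tool_pos: [644.6, 7.6, 46.6]
tcp_rot: [[-0.887, 0.332, -0.322], [0.312, 0.943, 0.113], [0.341, -0.0, -0.94]]
ft_force: [1.4, -0.8, -0.2]
grip_width: 0.006
gripper_force: 0.3
```

```bash
python3 e2.py
```

```text
TCP in box [84.5  0.7 46.6] tool axes in box
 [[-0.94   0.    -0.341]
 [ 0.     1.    -0.   ]
 [ 0.341 -0.    -0.94 ]] F box [ 1.6 -0.2 -0.2] 40.25
```

move_arm --xyz '[[0.0009, 0, 0.0035], [0.0019, 0, 0.0007], [0.0019, 0, 0.0007], [0.0014, 0, 0.0005], [0.0009, 0, 0.0003], [0, 0, 0]]' --rot '[[0, 0, 0], [0, 0, 0], [0, 0, 0], [0, 0, 0], [0, 0, 0], [0, 0, 0]]'

```text
time_s: 41.0
tool_pos: [636.2, 10.6, 43.8]
tcp_rot: [[-0.886, 0.332, -0.323], [0.312, 0.943, 0.113], [0.342, -0.0, -0.94]]
ft_force: [3.1, -1.3, -0.9]
grip_width: 0.009
gripper_force: 1.4
```

move_arm --xyz '[[0.0009, 0, 0.0003], [0.0009, 0, 0.0003], [0, 0, 0]]' --rot '[[0, 0, 0], [0, 0, 0], [0, 0, 0]]'

```text
time_s: 41.38
tool_pos: [635.1, 11.1, 43.8]
tcp_rot: [[-0.887, 0.332, -0.321], [0.312, 0.943, 0.113], [0.341, -0.0, -0.94]]
ft_force: [5.2, -1.9, 0.3]
grip_width: 0.002
gripper_force: 2.6
```

```bash
python3 e2.py
```

```text
TCP in box [74.3  0.8 43.8] tool axes in box
 [[-0.94   0.    -0.341]
 [ 0.     1.    -0.   ]
 [ 0.341 -0.    -0.94 ]] F box [ 5.6 -0.1  0.3] 41.375
```

move_arm --xyz '[[0.0009, 0, 0.0003], [0.0009, 0, 0.0003], [0, 0, 0]]' --rot '[[0, 0, 0], [0, 0, 0], [0, 0, 0]]'

```text
time_s: 41.75
tool_pos: [634.8, 11.1, 43.9]
tcp_rot: [[-0.888, 0.332, -0.318], [0.313, 0.943, 0.112], [0.337, 0.0, -0.941]]
ft_force: [8.4, -3.5, -1.7]
grip_width: 0.006
gripper_force: 4.1
```

```bash
python3 e2.py
```

```text
TCP in box [74.1  0.8 43.9] tool axes in box
 [[-0.941  0.    -0.337]
 [ 0.     1.     0.   ]
 [ 0.337  0.    -0.941]] F box [ 9.  -0.5 -1.7] 41.75
```

move_arm --xyz '[[0.0009, 0, 0.0003], [0, 0, 0], [-0.006, 0, -0.002], [-0.012, 0, -0.004], [0.0103, 0, -0.0282], [0.018, 0, -0.05], [0.018, 0, -0.05], [0, 0, 0], [0, 0, 0], [0, 0, 0]]' --rot '[[0, 0, 0], [0, 0, 0], [0, 0, 0], [0, 0, 0], [0, 0, 0], [0, 0, 0], [0, 0, 0], [0, -10, 0], [0, -10, 0], [0, 0, 0]]'

```text
time_s: 43.0
tool_pos: [645.2, 7.2, 179.3]
tcp_rot: [[-0.944, 0.331, -0.006], [0.331, 0.944, 0.001], [0.006, -0.001, -1.0]]
ft_force: [-0.9, 0.6, -0.3]
grip_width: 0.005
gripper_force: 0.0
```

move_arm --xyz '[[0.05, -0.04, -0.02], [0.05, -0.04, -0.02], [0.05, -0.04, -0.02], [0.05, -0.04, -0.02], [0, 0, 0]]' --rot '[[0, 0, 0], [0, 0, 0], [0, 0, 0], [0, 0, 0], [0, 0, 0]]'

```text
time_s: 43.62
tool_pos: [423.1, -74.1, 255.9]
tcp_rot: [[-0.942, 0.335, -0.003], [0.335, 0.942, 0.001], [0.003, 0.0, -1.0]]
ft_force: [0.5, 0.2, -1.0]
grip_width: 0.002
gripper_force: 0.0
```

```bash
python3 e2.py; python3 clips.py
python3 - <<'E'
from h import *;from station import imaging
# teal blobs near the box in scene & side
for n in("scene","side","wrist"):
    p=imaging.camera_params(n);im=imaging.read_camera(n);cv2.imwrite(f"pics/f_{n}.png",im);h=cv2.cvtColor(im,cv2.COLOR_BGR2HSV)
    m=((h[...,0]>85)&(h[...,0]<105)&(h[...,1]>110)).astype(np.uint8)
    k,l,st,c=cv2.connectedComponentsWithStats(m)
    u=proj([564.7,35,44],p)[0]
    print(n,u.round(),[(st[i,:5].tolist(),) for i in range(1,k) if st[i,4]>8 and abs(c[i]-u).max()<70])
E
```

```text
TCP in box [ -97.3 -149.9  255.9] tool axes in box
 [[-1.     0.003 -0.003]
 [ 0.003  1.     0.   ]
 [ 0.003  0.    -1.   ]] F box [ 0.4  0.3 -1. ] 43.625
a scene 0.0 0.0 0.0 0.1 0.3 0.1 0.0 0.0 0.0 0.0 0.0 0.0
a side 0.7 0.5 0.4 0.3 0.2 0.2 0.2 0.2 0.3 0.3 0.3 0.4
a wrist 0.0 0.1 0.0 0.0 0.0 0.0 0.0 0.0 0.0 0.0 0.0 0.0
b scene 0.8 0.4 0.2 0.2 0.1 0.1 0.1 0.1 0.1 0.2 0.2 0.2
b side 0.8 0.7 0.5 0.5 0.5 0.5 0.5 0.5 0.6 0.6 0.7 0.7
b wrist 0.2 0.5 0.9 0.6 0.1 0.1 0.0 0.0 0.0 0.0 0.1 0.1
c scene 0.9 0.8 0.7 0.7 0.7 0.7 0.8 0.9 0.9 0.9 0.9 0.8
c side 0.1 0.2 0.1 0.0 0.0 0.0 0.0 0.0 0.0 0.0 0.0 0.0
c wrist 0.9 0.9 0.7 0.5 0.5 0.4 0.4 0.4 0.4 0.5 0.6 0.7
d scene 0.1 0.3 0.4 0.2 0.1 0.0 0.0 0.0 0.0 0.0 0.1 0.1
d side 0.1 0.2 0.4 0.1 0.0 0.0 0.0 0.0 0.0 0.0 0.0 0.0
d wrist 0.8 0.8 0.5 0.4 0.3 0.3 0.3 0.3 0.3 0.4 0.4 0.5
scene [348. 200.] [([304, 177, 9, 19, 150],), ([367, 191, 6, 9, 18],), ([325, 197, 6, 18, 63],), ([347, 212, 17, 14, 188],)]
side [294. 182.] [([275, 162, 13, 7, 14],), ([315, 169, 5, 6, 9],), ([268, 188, 10, 19, 100],), ([301, 194, 16, 16, 139],), ([253, 236, 31, 19, 357],)]
wrist [433. 249.] [([418, 200, 37, 14, 407],), ([386, 230, 15, 25, 284],), ([468, 235, 9, 29, 152],), ([452, 313, 23, 14, 216],)]
```

All four clips have stayed folded after release: side and scene overlaps are gone above 0.4 rad. The robot is clear of everything, so I hand in.

```bash
python3 -c "
from station import env
print(env.finish_job())"
```

```text
the job is handed in; nothing more can be done
None
```

The long stamp is lying on the ink pad, the lid is down on the rim, and all four clips have stayed folded since I released them. I handed the job in at about 44 s; the hand-in gave no verdict.

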